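# Pack the microscopy instruments and close the kit carton

### The job

The practical is over: lay every brush and spatula that is out on the bench flat in the kit carton, brushes in the two outer compartments and spatulas in the two middle ones, one to a compartment, each with its handle at the blue end. When all are in, fold the two short end flaps down flat, and only then fold the two long side flaps down over them, flat. Leave the bottle, the dishes and the slide box where they are.

Things in the scene. Friction and masses are not known exactly. Their poses are not given: they have to be found in the camera images.
- case: Fixed cardboard carton, 150 (its x) x 192 (y) x 34 mm high, origin at the centre of its underside, z up, +x from its blue end (nearer the robot) to its plain end. Walls 4 thick: end walls 30 high, side walls 34. Grey insert with 4 compartments along x, floor 4 mm above the bench, ridges' tops at 10 mm. Flaps: near (at -x), far (+x), left (+y), right (-y).
- slot_brush_1 (a point): Centre of the floor of an outer (brush) compartment, at y +60 mm in the carton; axes as the carton's. 132 mm long (x -66 to 66), 6 deep; 19 wide for the handle (x -66 to 12, blue end), 38 wide for the head (x 12 to 66). Either brush may lie in either of the two outer compartments.
- slot_brush_2 (a point): Centre of the floor of an outer (brush) compartment, at y -60 mm in the carton; axes as the carton's. 132 mm long (x -66 to 66), 6 deep; 19 wide for the handle (x -66 to 12, blue end), 38 wide for the head (x 12 to 66). Either brush may lie in either of the two outer compartments.
- slot_spatula_1 (a point): Centre of the floor of a middle (spatula) compartment, at y +20 mm in the carton; axes as the carton's. 132 mm long (x -66 to 66), 6 deep; 19 wide for the handle (x -66 to 12, blue end), 30 wide for the head (x 12 to 66). Either spatula may lie in either of the two middle compartments.
- slot_spatula_2 (a point): Centre of the floor of a middle (spatula) compartment, at y -20 mm in the carton; axes as the carton's. 132 mm long (x -66 to 66), 6 deep; 19 wide for the handle (x -66 to 12, blue end), 30 wide for the head (x 12 to 66). Either spatula may lie in either of the two middle compartments.
- brush_1_grip (a point): Flat brush, red handle; head 32 wide x 8 high, 120 mm long, 50 g, flat underneath. May be absent. Handle a bar 70 long, 14 wide, 18 high. This point: mid-width, half-way up the handle (9 above the underside), 15 from the tool's middle towards the handle end. x points from handle to head (handle spans x -45 to 25 from here, head tip at 75), z up. Starts on a green pad 3 mm thick, pointing either way.
- brush_2_grip (a point): Flat brush, red handle; head 32 wide x 8 high, 120 mm long, 50 g, flat underneath. May be absent. Handle a bar 70 long, 14 wide, 18 high. This point: mid-width, half-way up the handle (9 above the underside), 15 from the tool's middle towards the handle end. x points from handle to head (handle spans x -45 to 25 from here, head tip at 75), z up. Starts on a green pad 3 mm thick, pointing either way.
- spatula_1_grip (a point): Spatula, yellow handle; steel blade 24 wide x 4 high, 120 mm long, 50 g, flat underneath. May be absent. Handle a bar 70 long, 14 wide, 18 high. This point: mid-width, half-way up the handle (9 above the underside), 15 from the tool's middle towards the handle end. x points from handle to head (handle spans x -45 to 25 from here, head tip at 75), z up. Starts on a green pad 3 mm thick, pointing either way.
- spatula_2_grip (a point): Spatula, yellow handle; steel blade 24 wide x 4 high, 120 mm long, 50 g, flat underneath. May be absent. Handle a bar 70 long, 14 wide, 18 high. This point: mid-width, half-way up the handle (9 above the underside), 15 from the tool's middle towards the handle end. x points from handle to head (handle spans x -45 to 25 from here, head tip at 75), z up. Starts on a green pad 3 mm thick, pointing either way.
- flap_near (a joint): Angle of the short end flap at the blue end, nearer the robot: 0 = folded down level, 1.57 upright, more = leaning out; stops at 0 and 2.8. Stiff, 50 mm hinge to free edge, 180 wide, 4 thick. Crease friction (.03 N m) keeps it where left. Push its free edge from outside up and over along its arc (a level push may jam), then press down from above; closed, its top is 34 mm above the bench.
- flap_near_hinge (a point): Middle of the hinge line of flap_near, 30 mm above the bench; fixed to the carton, axes as the carton's.
- flap_near_edge (a point): Middle of the free edge of flap_near, moves with it.
- flap_far (a joint): Angle of the short end flap at the plain end, away from the robot: 0 = folded down level, 1.57 upright, more = leaning out; stops at 0 and 2.8. Stiff, 50 mm hinge to free edge, 180 wide, 4 thick. Crease friction (.03 N m) keeps it where left. Push its free edge from outside up and over along its arc (a level push may jam), then press down from above; closed, its top is 34 mm above the bench.
- flap_far_hinge (a point): Middle of the hinge line of flap_far, 30 mm above the bench; fixed to the carton, axes as the carton's.
- flap_far_edge (a point): Middle of the free edge of flap_far, moves with it.
- flap_left (a joint): Angle of the long flap at the carton's +y side: 0 = folded down level, 1.57 upright, more = leaning out; stops at 0 and 2.8. Stiff, 94 mm hinge to free edge, 148 wide, 4 thick. Crease friction (.05 N m) keeps it where left. Push its free edge from outside up and over along its arc (a level push may jam), then press down from above; closed, its top is 38 mm above the bench.
- flap_left_hinge (a point): Middle of the hinge line of flap_left, 34 mm above the bench; fixed to the carton, axes as the carton's.
- flap_left_edge (a point): Middle of the free edge of flap_left, moves with it.
- flap_right (a joint): Angle of the long flap at the carton's -y side: 0 = folded down level, 1.57 upright, more = leaning out; stops at 0 and 2.8. Stiff, 94 mm hinge to free edge, 148 wide, 4 thick. Crease friction (.05 N m) keeps it where left. Push its free edge from outside up and over along its arc (a level push may jam), then press down from above; closed, its top is 38 mm above the bench.
- flap_right_hinge (a point): Middle of the hinge line of flap_right, 34 mm above the bench; fixed to the carton, axes as the carton's.
- flap_right_edge (a point): Middle of the free edge of flap_right, moves with it.
- reagent: Bystander: amber bottle 52 mm across, 90 high, origin at its underside. Leave alone.
- dishes: Bystander: stack of glass dishes 90 mm across, 30 high, origin at its underside. Leave alone.
- slide_box: Bystander: closed blue slide box 50 x 90 x 35 mm, origin at its underside. Leave alone.
Things that resemble listed ones, but are neither listed nor needed, are in the scene too. Of the things shaped like the case, the cardboard one is meant.

How it is judged:
By the outcome, as a careful person would: the job done as asked, in the order asked, and still so for the second after the job is handed in, with the robot touching nothing.
Of brush_1, brush_2, spatula_1, spatula_2 only 2 to 4 are there at a start; the rules pass over those that are not, and their reading is None.
At some moment in a run one of brush_1, brush_2, spatula_1, spatula_2 may be knocked a few centimetres aside while the robot is not near it.
It also fails if it takes over 210 s, if anything falls off the work surface, if the arm or the gripper's body presses on something with over 40 N, if the wrist force passes 120 N, or if a joint passes its speed limit or range.

### The arm

A 6-joint arm with a two-finger parallel gripper is mounted at the origin on the work surface. World frame = base frame: x ahead of the robot, y to its left, z up, the work surface at z = 0. Lengths are in m, angles in rad, forces in N, time in s.
With the tool pointing down it reaches from about 0.4 to 0.925 m from the base axis. Payload 12.5 kg.
Tool frame: the origin (TCP) lies between the finger pads; the fingertips stand 17 mm ahead of it and the grasp point (between the pads) lies 2 mm behind it (manip.tcp_to_tips is the z of the fingertips in the tool frame, in m); z points along the fingers, y is the direction in which the jaws open and shut (so a half turn about z gives the same grasp; the last joint's range is limited). The gripper opens to 95 mm and grips with 3 to 60 N. Pads are 20 mm wide; open, the fingers measure 119 mm over their backs; the gripper's body (75 mm by 180 mm) begins 59 mm behind the grasp point.
Start: joints at [1.02, 0.491, 1.559, -0, 1.092, -0.106], TCP at [0.269, 0.564, 0.232] pointing down, gripper open.
Joint ranges: [-3.1, 3.1], [-0.84, 2.19], [0.05, 2.79], [-1.13, 4.28], [0.06, 2.93], [-2.69, 2.69]. Speed limits (rad/s): [2.22, 2.22, 2.79, 3.14, 3.14, 3.14].

### API

Orientations are given as a unit quaternion [w, x, y, z].
In Python, from station import manip gives the robot as it stands.
- The arm moves only by the shell command python3 -m handwheel 'ROWS' [FORCE]. ROWS is JSON, a list of rows, each an object with "slide": the shift along the world's x, y, z in cm, a list of three; "rot": the turn, a rotation vector about the world's x, y, z in degrees, a list of three; "gripper": the opening in per cent of the stroke, from 0 (shut) to 100 (fully open). In form: [{"slide": [x, y, z], "rot": [ax, ay, az], "gripper": gripper}, ...]. A call has 1 to 12 rows; each row shifts and turns the pose as measured when the row begins; what a row does not reach is not made up. A row lasts 1/8 s, in which the tool goes at most 62.5 mm and 10.7 degrees, less where a joint would pass 70% of its speed; a pose out of reach is approached as far as the arm can. A call is refused whole if a number of a shift passes 6.25 or a number of a turn 10.7, either way. A call with a gripper value outside its range is refused whole. The fingers move at their own pace and stop on an object; FORCE is the grip in N (left out, the last holds). Time passes only in rows, so rows that do not move let the fingers close. It gives the time, the measured TCP pose, the force and the opening at its end, in the units of the state.
- manip.get_obs(): the state, without advancing time (a new reading comes with each control period).
- manip.capture(name): name is "scene" or "top" or "wrist"; returns a dict with "frame" (480x640x3 uint8, blue, green, red), "vfov" (degrees; the focal length in pixels is half the picture's height over the tangent of half this angle, whatever the lens; pixels are square), "cx", "cy" (the principal point, pixels), "origin" and "attitude" of the camera in the world. Camera axes: x right, y down, z forward; pixel columns grow to the right and rows downward; lengths in m; the calibration is good to about 2 mm. The wrist camera is an equidistant fisheye: a pixel r from the principal point sees the ray r / f radians off the axis. A picture is of the moment at which its call begins. There is no depth.
- manip.finish_job(): hands the job in, once; it reports no verdict.
The state is a dict: "time_s": time; "q": joint angles; "qd": joint speeds; "effort": joint torques, N m; "tool_pos": TCP position; "tool_rot": TCP orientation; "contact_force": force on the tool from outside, world axes, zero at the start; "torque": the same for the moment, N m; "width": opening from 0.0 (shut) to 1.0 (fully open).
Only numpy, scipy, OpenCV 4.12 (cv2) and the standard library are available. Lean on these libraries where they do the work, as an engineer would, in place of code of your own. Each camera call takes 0.05 s, during which the arm holds its last target.

## Working session

There is one attempt and no reset: what is moved stays moved. The work goes in short steps, Python scripts to look and compute and a shell command to move; the robot and the scene stay as the last step left them, time stands still between calls to the robot, and variables do not carry over. Pictures are saved under pics/ and viewed, and the job is handed in when it is done.

```bash
ls; mkdir -p pics; cat > h.py <<'E'
import numpy as np, cv2, json
from scipy.spatial.transform import Rotation as R
from station import manip
def rot(a):
    a=np.array(a,float)
    return a if a.shape==(3,3) else R.from_quat(a[[1,2,3,0]]).as_matrix()
def cap(name,fn=None):
    c=manip.capture(name)
    if fn: cv2.imwrite('pics/'+fn,c['frame'])
    return c
def ray(c,u,v,fish=False):
    f=240/np.tan(np.radians(c['vfov'])/2)
    x,y=u-c['cx'],v-c['cy']
    if fish:
        r=np.hypot(x,y);t=r/f
        d=np.array([x/r*np.sin(t),y/r*np.sin(t),np.cos(t)]) if r>0 else np.array([0,0,1.])
    else: d=np.array([x/f,y/f,1])
    return np.array(c['origin']),rot(c['attitude'])@d
def pix(c,u,v,z,fish=False):
    o,d=ray(c,u,v,fish); return o+d*(z-o[2])/d[2]
def proj(c,p):
    f=240/np.tan(np.radians(c['vfov'])/2)
    q=rot(c['attitude']).T@(np.array(p)-np.array(c['origin']))
    return c['cx']+f*q[0]/q[2],c['cy']+f*q[1]/q[2]
E
python3 - <<'E'
from h import *
for n in['scene','top','wrist']:
    c=cap(n,n+'0.png'); print(n,c['vfov'],c['cx'],c['cy'],c['origin'],c['attitude'])
o=manip.get_obs();print(o)
E
```

```text
pics
scene 44.675639760997115 316.9617519349833 242.4459435795478 [1.21118615 0.34847384 1.09756452] [-0.18432737  0.59829089  0.7413688  -0.24175138]
top 50.93604073460636 315.1217114156737 244.82474489399834 [0.35560157 0.18573544 1.25937935] [-0.05371104  0.71365919 -0.69675906  0.04829589]
wrist 65.70646984690485 323.9334118232217 236.28453058804115 [0.20098096 0.59714091 0.38364281] [0.11370325 0.83829144 0.5284615  0.0711862 ]
{'time_s': 0.15, 'q': array([ 1.02039828e+00,  4.91410625e-01,  1.55928139e+00,  7.06396621e-07,
        1.09169310e+00, -1.05624543e-01]), 'qd': array([-9.38058004e-04, -1.43411179e-03, -2.61329366e-03,  9.77528844e-05,
       -1.93954397e-03, -1.42799302e-03]), 'effort': array([ 2.55605482e-03, -6.12893629e+01, -2.58278239e+01,  6.92740199e-02,
        4.73647518e-02, -5.90121249e-05]), 'tool_pos': array([0.26882385, 0.56406915, 0.23121215]), 'tool_rot': array([-1.27947053e-04,  2.20558367e-01,  9.75373697e-01, -3.75005602e-04]), 'contact_force': array([-0.71865637, -0.45014164, -0.08340904]), 'torque': array([ 0.03252417, -0.0234317 ,  0.02438174]), 'width': 0.9980863417815303}
```

View pics/top0.png

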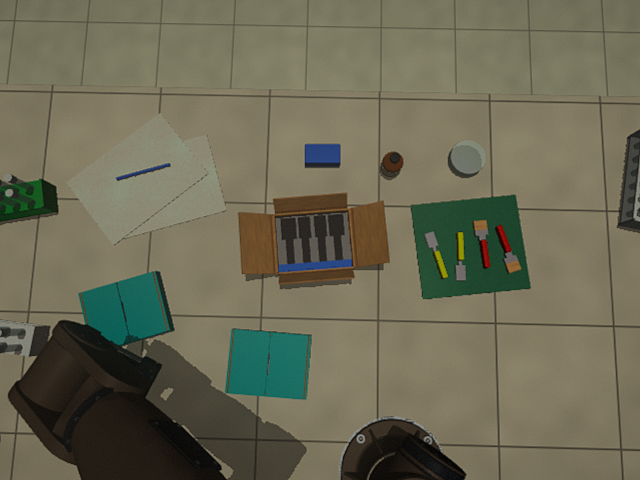

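View pics/scene0.png

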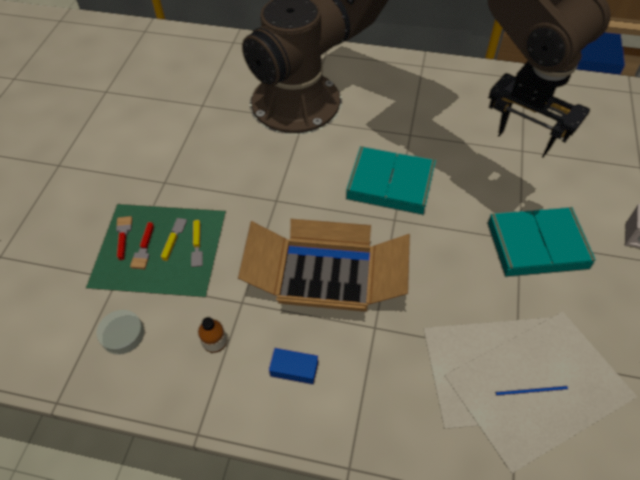

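View pics/wrist0.png

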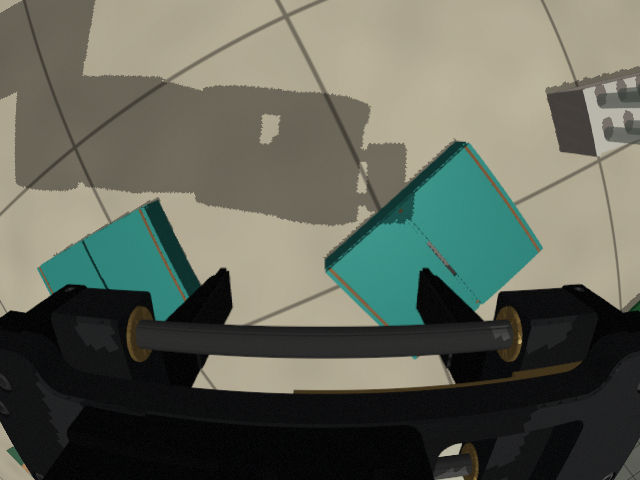

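```bash
cat > seg.py <<'E'
from h import *
def tools(c,z=0.021,off=None):
    hsv=cv2.cvtColor(c['frame'],cv2.COLOR_BGR2HSV)
    res=[]
    for nm,lo,hi in[('yel',(24,150,80),(34,255,255)),('red',(0,200,80),(4,255,255)),('red2',(174,200,80),(180,255,255))]:
        m=cv2.inRange(hsv,lo,hi)
        n,l,s,ce=cv2.connectedComponentsWithStats(m)
        for i in range(1,n):
            if s[i,4]<40: continue
            ys,xs=np.where(l==i)
            P=np.array([pix(c,x,y,z)[:2] for x,y in zip(xs,ys)])
            (cx,cy),(w,h),a=cv2.minAreaRect((P*1000).astype(np.float32))
            m0=P.mean(0); u,s_,vt=np.linalg.svd(P-m0,full_matrices=False)
            ang=np.degrees(np.arctan2(vt[0,1],vt[0,0]))
            res.append((nm,s[i,4],ce[i].round(1),m0.round(4),(round(cx),round(cy)),(round(w),round(h)),round(ang,1)))
    return res
E
python3 - <<'E'
from seg import *
for n in['top','scene']:
    c=cap(n)
    for r in tools(c): print(n,*r)
    x=(220,180,410,300) if n=='top' else (225,205,425,325)
    k=c['frame'][x[1]:x[3],x[0]:x[2]]; cv2.imwrite('pics/case_%s.png'%n,cv2.resize(k,None,fx=4,fy=4,interpolation=cv2.INTER_CUBIC))
E
```

```text
top yel 158 [460.6 245.3] [ 0.5428 -0.1631] (542, -163) (68, 14) -179.0
top yel 159 [440.8 263.9] [ 0.4954 -0.1135] (496, -113) (70, 13) -161.8
top red 130 [503.9 238.2] [ 0.5631 -0.2707] (563, -271) (68, 12) -160.6
top red 127 [485.4 252.9] [ 0.5252 -0.2239] (525, -224) (66, 11) -173.4
scene yel 182 [196.  232.9] [ 0.4988 -0.1114] (499, -112) (76, 14) 19.6
scene yel 209 [168.2 246. ] [ 0.5466 -0.161 ] (546, -161) (77, 18) 3.0
scene red 133 [146.5 234.8] [ 0.5274 -0.2213] (526, -221) (66, 13) 7.3
scene red 136 [120.9 245.2] [ 0.5668 -0.2673] (567, -267) (71, 13) 20.1
```

View pics/case_top.png

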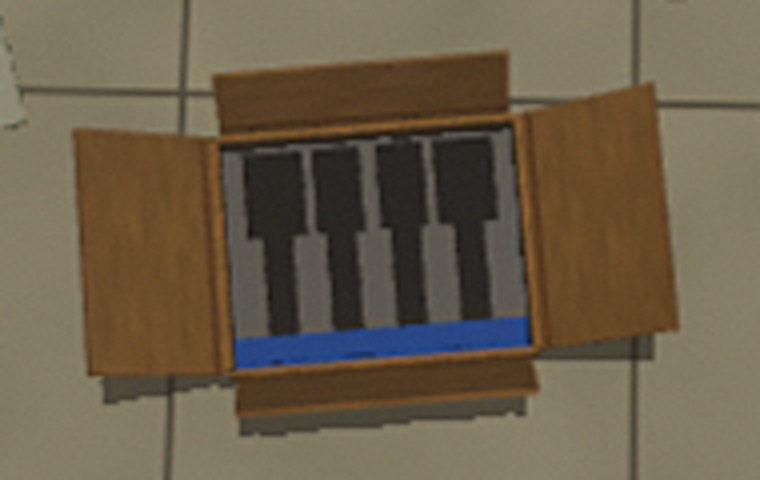

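View pics/case_scene.png

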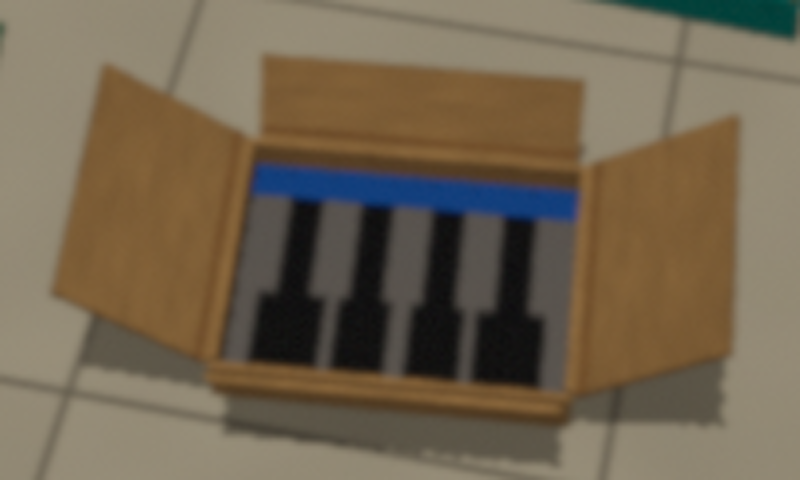

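```bash
cat > fitcase.py <<'E'
from h import *
from scipy.optimize import least_squares
pt=[((243,155),(66,79)),((494,138),(66,-79)),((249,240),(12,79)),((498,218),(12,-79)),((306,232),(12,41)),((301,152),(66,41)),((438,222),(12,-41))]
ps=[((250,357),(66,-79)),((262,292),(12,-79)),((541,385),(66,79)),((543,317),(12,79)),((318,298),(12,-41)),((472,315),(12,41))]
ct,cs=cap('top'),cap('scene')
def fit(use):
    def w(p,q,z=.010):
        c,s=np.cos(p[2]),np.sin(p[2]);x,y=np.array(q)/1000
        return [p[0]+c*x-s*y,p[1]+s*x+c*y,z]
    def f(p):
        e=[]
        if 't' in use:
            for (u,v),q in pt: e+=list(np.array(proj(ct,w(p,q)))-(np.array([u,v])/4+[220-.4,180-.4]))
        if 's' in use:
            for (u,v),q in ps: e+=list(np.array(proj(cs,w(p,q)))-(np.array([u,v])/4+[225-.4,205-.4]))
        return e
    r=least_squares(f,[.55,.15,0]); return r
for u in('t','s','ts'):
    r=fit(u);print(u,r.x.round(4),np.degrees(r.x[2]).round(2),np.abs(r.fun).max().round(2))
E
python3 fitcase.py
```

```text
t [0.5452 0.2023 0.1014] 5.81 0.63
s [0.5414 0.2012 0.1073] 6.15 3.55
ts [0.5434 0.2018 0.1035] 5.93 4.26
```

```bash
python3 -m handwheel '[{"slide":[2,-5.8,0],"rot":[0,0,2.2],"gripper":60},{"slide":[2,-5.8,0],"rot":[0,0,2.2],"gripper":60},{"slide":[2,-5.8,0],"rot":[0,0,2.2],"gripper":60},{"slide":[2,-5.8,0],"rot":[0,0,2.2],"gripper":60},{"slide":[2,-5.8,0],"rot":[0,0,2.2],"gripper":60},{"slide":[2,-5.8,0],"rot":[0,0,2.2],"gripper":60},{"slide":[2,-5.8,0],"rot":[0,0,2.2],"gripper":60},{"slide":[2,-5.8,0],"rot":[0,0,2.2],"gripper":60},{"slide":[2,-5.8,0],"rot":[0,0,2.2],"gripper":60},{"slide":[2,-5.8,0],"rot":[0,0,2.2],"gripper":60},{"slide":[2,-5.8,0],"rot":[0,0,2.2],"gripper":60},{"slide":[2,-5.8,0],"rot":[0,0,2.2],"gripper":60}]' 20
python3 - <<'E'
from h import *
c=cap('wrist','w1.png');print(c['origin'],c['attitude'],rot(c['attitude'])[:,2]); o=manip.get_obs();print(o['tool_pos'],o['tool_rot'],o['q'])
E
```

```text
time_s: 1.85
tool_pos: [0.5098, -0.1446, 0.2328]
tool_rot: [0.003, -0.019, 1.0, 0.001]
contact_force: [0.9, 1.0, 0.3]
width: 0.597
[ 0.4337597  -0.14695315  0.38481254] [0.09465564 0.68780079 0.71278265 0.09955545] [ 0.27188642  0.01171435 -0.96225805]
[ 0.51209301 -0.15044389  0.23263896] [ 4.02052486e-03 -1.85295947e-02  9.99820207e-01 -2.08507936e-04] [-0.41095718  0.35779114  1.78538727  0.00354936  0.99093268 -2.02074875]
```

View pics/w1.png

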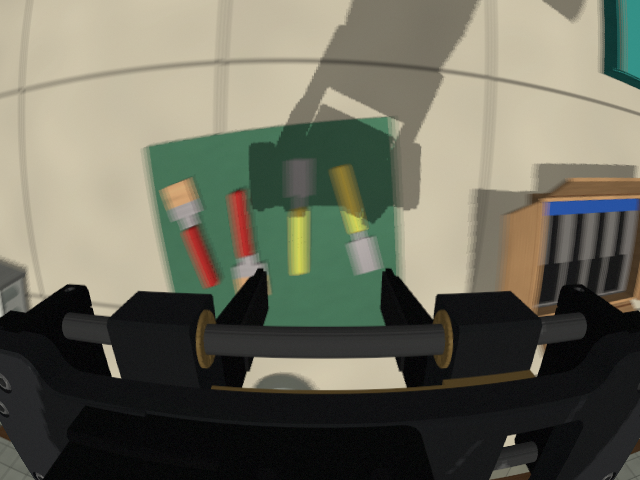

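```bash
sed -i 's/def tools(c,z=0.021,off=None):/def tools(c,z=0.021,fish=False):/; s/pix(c,x,y,z)/pix(c,x,y,z,fish)/' seg.py
cat > wt.py <<'E'
from seg import *
import sys
c=cap('wrist',sys.argv[1] if len(sys.argv)>1 else None)
for r in tools(c,fish=True): 
    if r[1]>250: print('W',*r)
c=cap('top')
for r in tools(c): print('T',*r)
o=manip.get_obs();print(o['tool_pos'].round(4),o['tool_rot'].round(4),'yaw',np.degrees(np.arctan2(*(rot(o['tool_rot'])[[1,0],1]))).round(2),'q',o['q'].round(2))
E
python3 wt.py w2.png
```

```text
W yel 375 [362.  199.1] [ 0.4994 -0.1123] (498, -113) (64, 13) 17.7
T yel 137 [440.7 263.7] [ 0.4959 -0.1134] (496, -113) (69, 13) -161.9
[ 0.5098 -0.1448  0.2321] [ 0.0028 -0.0163  0.9999  0.0011] yaw 91.87 q [-0.4   0.35  1.79  0.01  0.99 -2.01]
```

```bash
cat > tri.py <<'E'
from h import *
def tri(a,b):
    (o1,d1),(o2,d2)=a,b
    d1=d1/np.linalg.norm(d1);d2=d2/np.linalg.norm(d2)
    A=np.stack([d1,-d2],1);t=np.linalg.lstsq(A,o2-o1,rcond=None)[0]
    p,q=o1+t[0]*d1,o2+t[1]*d2
    return (p+q)/2,np.linalg.norm(p-q)
E
python3 - <<'E'
from tri import *
ct,cs=cap('top'),cap('scene')
T=lambda u,v:ray(ct,u/4+219.6,v/4+179.6)
S=lambda u,v:ray(cs,u/4+224.6,v/4+204.6)
x,y,a=.5434,.2018,.1035
for n,t,s in[('L far',(75,128),(730,352)),('L near',(90,375),(738,118)),('R far',(653,84),(52,293)),('R near',(678,328),(104,65)),
 ('N left',(238,415),(583,80)),('N right',(537,390),(264,57)),('F left',(215,75),(562,400)),('F right',(507,52),(212,372))]:
    p,e=tri(T(*t),S(*s)); d=p[:2]-[x,y]
    print(n,p.round(4),'gap',e.round(4),'case',np.round([np.cos(a)*d[0]+np.sin(a)*d[1],-np.sin(a)*d[0]+np.cos(a)*d[1],p[2]],4))
E
```

```text
L far [0.6002 0.38   0.0928] gap 0.0003 case [0.0749 0.1714 0.0928]
L near [0.4544 0.3653 0.0901] gap 0.0005 case [-0.0716  0.1718  0.0901]
R far [0.6353 0.0389 0.0901] gap 0.0005 case [ 0.0745 -0.1715  0.0901]
R near [0.4898 0.0239 0.0909] gap 0.0009 case [-0.0716 -0.1714  0.0909]
N left [0.4342 0.2795 0.0745] gap 0.0002 case [-0.1005  0.0886  0.0745]
N right [0.4533 0.1039 0.0728] gap 0.0002 case [-0.0997 -0.088   0.0728]
F left [0.6371 0.3012 0.0796] gap 0.0027 case [0.1034 0.0892 0.0796]
F right [0.6559 0.1263 0.0766] gap 0.0028 case [ 0.1041 -0.0868  0.0766]
```

```bash
python3 -m handwheel '[{"slide":[-0.2,1.8,-4],"rot":[0,0,8],"gripper":40},{"slide":[-0.1,1.7,-4],"rot":[0,0,8.5],"gripper":40},{"slide":[0,0,-4],"rot":[0,0,0],"gripper":40},{"slide":[0,0,0],"rot":[0,0,0],"gripper":40},{"slide":[0,0,0],"rot":[0,0,0],"gripper":40}]' 20
python3 wt.py w3.png
```

```text
time_s: 2.72
tool_pos: [0.5052, -0.0997, 0.113]
tool_rot: [0.004, -0.169, 0.986, 0.001]
contact_force: [-0.4, -0.6, 0.3]
width: 0.4
[ 0.5052 -0.1002  0.1132] [ 0.0047 -0.1685  0.9857  0.001 ] yaw 109.41 q [-0.33  0.5   1.95  0.01  0.68 -2.24]
```

View pics/w3.png

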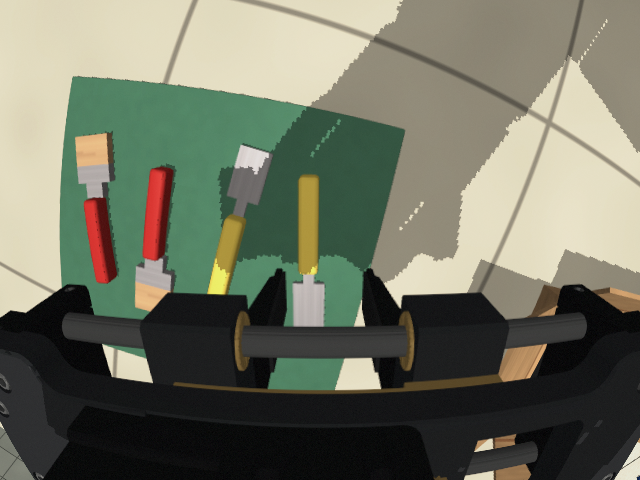

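```bash
sed -i "s/(24,150,80),(34,255,255)/(20,120,60),(36,255,255)/; s/(0,200,80),(4/(0,190,60),(4/; s/(174,200,80)/(174,190,60)/" seg.py; python3 wt.py
```

```text
W yel 1990 [308.7 223.4] [ 0.4941 -0.1142] (496, -114) (70, 13) 18.2
W yel 1678 [226.9 254.6] [ 0.5349 -0.1621] (537, -162) (66, 15) 0.2
W red 1796 [157.2 213.9] [ 0.5232 -0.2206] (523, -221) (70, 18) 5.4
W red 1759 [100.3 239.1] [ 0.5593 -0.2658] (561, -265) (69, 22) 18.1
[ 0.5052 -0.1005  0.1129] [ 4.700e-03 -1.683e-01  9.857e-01  9.000e-04] yaw 109.38 q [-0.33  0.5   1.95  0.01  0.68 -2.24]
```

```bash
python3 -m handwheel '[{"slide":[0,-1.05,-2],"rot":[0,0,-1.2],"gripper":40},{"slide":[0,0,-2],"rot":[0,0,0],"gripper":40},{"slide":[0,0,0],"rot":[0,0,0],"gripper":40},{"slide":[0,0,0],"rot":[0,0,0],"gripper":40}]'; python3 wt.py w4.png|grep -v T
```

```text
time_s: 3.42
tool_pos: [0.5068, -0.1123, 0.0759]
tool_rot: [0.007, -0.157, 0.988, -0.001]
contact_force: [0.1, -0.5, -0.3]
width: 0.398
W yel 2660 [326.1 240.9] [ 0.4933 -0.1147] (495, -114) (70, 14) 18.3
W yel 1480 [235.2 264.2] [ 0.5241 -0.1626] (525, -163) (43, 15) -0.6
W red 2310 [151.1 233.4] [ 0.5227 -0.2203] (523, -220) (71, 18) 5.2
W red 2148 [ 89.3 259.8] [ 0.557  -0.2654] (560, -265) (70, 23) 19.8
[ 0.5068 -0.1122  0.0758] [ 7.600e-03 -1.572e-01  9.875e-01 -7.000e-04] yaw 108.09 q [-0.35  0.56  1.97  0.01  0.59 -2.24]
```

View pics/w4.png

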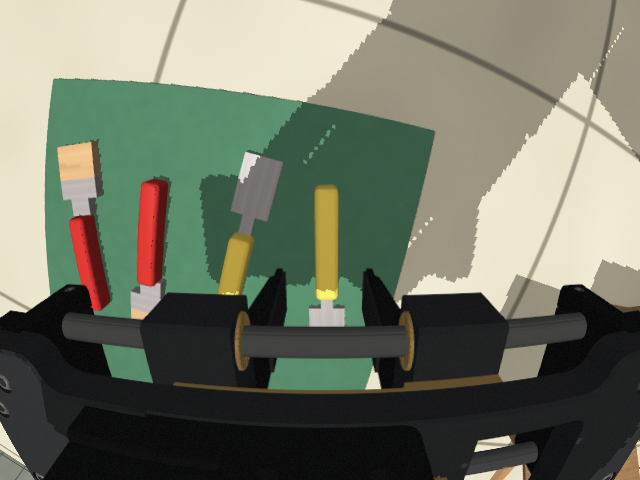

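```bash
cat > st.py <<'E'
from h import *
def st():
    o=manip.get_obs();M=rot(o['tool_rot']);z=M[:,2]
    c=np.degrees(np.cross(z,[0,0,-1]))
    yaw=np.degrees(np.arctan2(M[1,1],M[0,1]))
    print('t %.2f'%o['time_s'],'pos',(o['tool_pos']*100).round(2),'yaw %.2f'%yaw,'levelrot',c.round(2),'F',o['contact_force'].round(1),'w %.3f'%o['width'],'q1 %.2f q6 %.2f'%(o['q'][0],o['q'][5]))
    return o['tool_pos'],yaw
if __name__=='__main__': st()
E
python3 st.py
```

```text
t 3.52 pos [ 50.68 -11.22   7.58] yaw 108.09 levelrot [-0.06  0.87  0.  ] F [-0.  -0.1 -0. ] w 0.398 q1 -0.35 q6 -2.24
```

```bash
python3 -m handwheel '[{"slide":[-0.15,0.1,-2.4],"rot":[0,0.9,0],"gripper":40},{"slide":[0,0,-2.3],"rot":[0,0,0],"gripper":40},{"slide":[0,0,0],"rot":[0,0,0],"gripper":40},{"slide":[0,0,0],"rot":[0,0,0],"gripper":40}]';python3 st.py
```

```text
time_s: 4.03
tool_pos: [0.5068, -0.1115, 0.0311]
tool_rot: [0.002, -0.157, 0.988, -0.001]
contact_force: [0.5, -0.8, -0.1]
width: 0.398
t 4.03 pos [ 50.68 -11.15   3.11] yaw 108.11 levelrot [0.04 0.22 0.  ] F [ 0.5 -0.8 -0.1] w 0.398 q1 -0.34 q6 -2.23
```

```bash
python3 -m handwheel '[{"slide":[0,0,-0.25],"rot":[0,0.2,0],"gripper":40},{"slide":[0,0,0],"rot":[0,0,0],"gripper":5},{"slide":[0,0,0],"rot":[0,0,0],"gripper":5},{"slide":[0,0,0],"rot":[0,0,0],"gripper":5},{"slide":[0,0,0],"rot":[0,0,0],"gripper":5},{"slide":[0,0,0],"rot":[0,0,0],"gripper":5}]' 25;python3 st.py; python3 wt.py w5.png | grep W
```

```text
time_s: 4.78
tool_pos: [0.5075, -0.1117, 0.0305]
tool_rot: [0.001, -0.157, 0.988, -0.001]
contact_force: [0.6, -0.9, -0.4]
width: 0.144
t 4.78 pos [ 50.75 -11.17   3.05] yaw 108.11 levelrot [0.1  0.17 0.  ] F [ 0.6 -0.9 -0.4] w 0.144 q1 -0.34 q6 -2.23
W yel 3801 [323.8 261.3] [ 0.4906 -0.1165] (492, -116) (64, 14) 18.3
W yel 1223 [217.5 277.6] [ 0.5143 -0.1628] (518, -162) (32, 15) -17.0
W red 3636 [116.5 252.3] [ 0.5206 -0.2194] (523, -219) (71, 20) 4.8
W red 1758 [ 45.6 263.2] [ 0.5442 -0.2686] (547, -267) (43, 26) 5.5
```

View pics/w5.png

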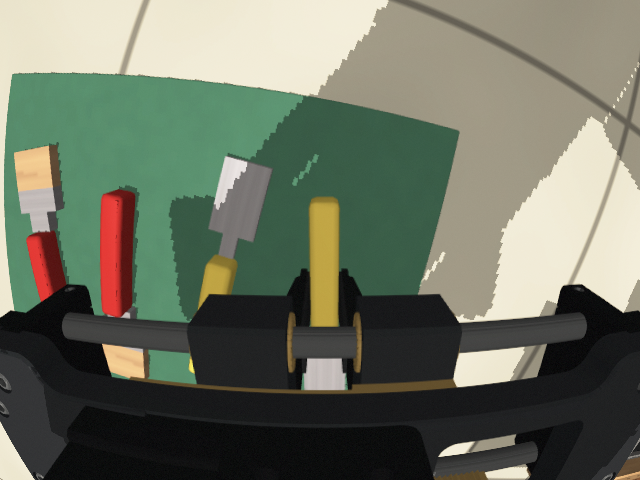

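```bash
python3 -m handwheel '[{"slide":[0,0,3],"rot":[0,0,0],"gripper":5},{"slide":[0,0,5],"rot":[0,0,0],"gripper":5},{"slide":[0,2,5],"rot":[0,0,0],"gripper":5},{"slide":[0.3,4,0],"rot":[0,0,-2],"gripper":5},{"slide":[0.4,5,0],"rot":[0,0,-2],"gripper":5},{"slide":[0.4,5,0],"rot":[0,0,-2],"gripper":5},{"slide":[0.4,5,0],"rot":[0,0,-2],"gripper":5},{"slide":[0.4,5,0],"rot":[0,0,-2],"gripper":5},{"slide":[0.3,4,0],"rot":[0,0,-2],"gripper":5},{"slide":[0.3,2.5,0],"rot":[0,0,0],"gripper":5},{"slide":[0,0,0],"rot":[0,0,0],"gripper":5},{"slide":[0,0,0],"rot":[0,0,0],"gripper":5}]';python3 st.py; python3 wt.py w6.png; python3 st.py
```

```text
time_s: 6.38
tool_pos: [0.531, 0.223, 0.1643]
tool_rot: [0.001, -0.049, 0.999, -0.001]
contact_force: [-0.2, 0.3, -0.2]
width: 0.146
t 6.38 pos [53.1  22.3  16.43] yaw 95.61 levelrot [0.09 0.17 0.  ] F [-0.2  0.3 -0.2] w 0.146 q1 0.28 q6 -1.38
W yel 3774 [323.8 261.2] [0.5607 0.2263] (563, 227) (118, 25) 5.7
T yel 173 [460.3 245.4] [ 0.5426 -0.1625] (542, -163) (68, 15) -179.2
T red 147 [503.7 238.4] [ 0.5628 -0.2701] (563, -270) (68, 14) -161.1
T red 152 [485.  253.3] [ 0.5244 -0.2231] (524, -223) (68, 13) -173.3
[0.5311 0.2227 0.1645] [ 1.600e-03 -4.850e-02  9.988e-01 -8.000e-04] yaw 95.56 q [ 0.28  0.5   1.76 -0.    0.88 -1.38]
t 6.47 pos [53.11 22.27 16.45] yaw 95.56 levelrot [0.08 0.18 0.  ] F [-0.  -1.1  0.6] w 0.142 q1 0.28 q6 -1.38
```

View pics/w6.png

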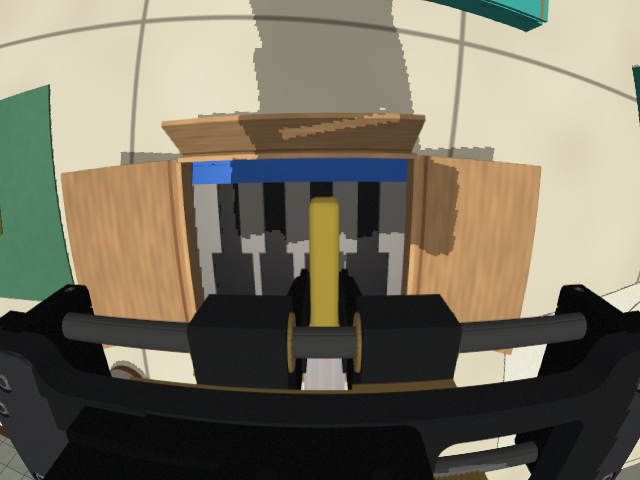

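```bash
cat >> h.py <<'E'
CASE=(.5451,.2020,np.radians(5.87))
def cw(x,y,z=.01,C=CASE):
    c,s=np.cos(C[2]),np.sin(C[2]); return np.array([C[0]+c*x-s*y,C[1]+s*x+c*y,z])
def fproj(c,p):
    f=240/np.tan(np.radians(c['vfov'])/2)
    q=rot(c['attitude']).T@(np.array(p)-np.array(c['origin']))
    r=np.hypot(q[0],q[1]);t=np.arctan2(r,q[2])
    return c['cx']+f*t*q[0]/r,c['cy']+f*t*q[1]/r
E
python3 - <<'E'
from h import *
c=cap('wrist');
for v in (190,235):
  for u in (219,239,264,286,310,332,358,379):
    p=pix(c,u,v,.010,True)[:2]-np.array(CASE[:2]);a=CASE[2]
    print(v,u,(1000*np.array([np.cos(a)*p[0]+np.sin(a)*p[1],-np.sin(a)*p[0]+np.cos(a)*p[1]])).round(1))
im=c['frame'].copy()
for y in(-60,-20,20,60):
  w=19 if abs(y)==60 else 15
  for pts in [[(-66,y-9.5),(12,y-9.5),(12,y-w),(66,y-w)],[(-66,y+9.5),(12,y+9.5),(12,y+w),(66,y+w)]]:
    P=np.array([fproj(c,cw(a/1000,b/1000)) for a,b in pts]);cv2.polylines(im,[np.round(P*16).astype(int)],False,(0,255,0),1,cv2.LINE_AA,4)
cv2.imwrite('pics/ov1.png',cv2.resize(im[100:320,140:460],None,fx=2.5,fy=2.5,interpolation=cv2.INTER_CUBIC))
E
```

```text
190 219 [-43.3 -67. ]
190 239 [-42.8 -49.3]
190 264 [-42.3 -27.7]
190 286 [-42.  -9.]
190 310 [-41.8  11.1]
190 332 [-41.6  29.4]
190 358 [-41.6  51.1]
190 379 [-41.7  68.8]
235 219 [ -3.4 -69.9]
235 239 [ -3.3 -51.6]
235 264 [ -3.1 -29.4]
235 286 [ -3.  -10.2]
235 310 [-2.9 10.5]
235 332 [-2.8 29.3]
235 358 [-2.6 51.7]
235 379 [-2.5 69.9]
```

View pics/ov1.png

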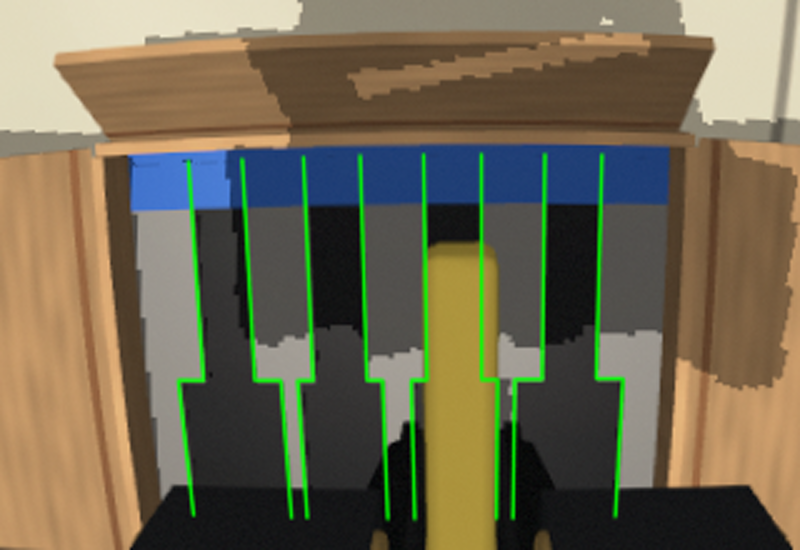

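```bash
cat > held.py <<'E'
# held handle position relative to tcp, in case frame (needs colour arg)
from seg import *
from st import st
import sys
col=sys.argv[1]; below=float(sys.argv[2])  # handle top minus tcp z
p,yaw=st()
c=cap('wrist',sys.argv[3] if len(sys.argv)>3 else None)
hsv=cv2.cvtColor(c['frame'],cv2.COLOR_BGR2HSV)
m=cv2.inRange(hsv,(20,120,60),(36,255,255)) if col=='y' else cv2.inRange(hsv,(0,190,60),(6,255,255))|cv2.inRange(hsv,(174,190,60),(180,255,255))
n,l,s,ce=cv2.connectedComponentsWithStats(m)
i=1+np.argmin([np.hypot(*(ce[k]-[324,262])) for k in range(1,n)]) if n>1 else 0
ys,xs=np.where(l==i)
top=ys.min();a=CASE[2]
def cf(q): d=q[:2]-np.array(CASE[:2]);return (1000*np.array([np.cos(a)*d[0]+np.sin(a)*d[1],-np.sin(a)*d[0]+np.cos(a)*d[1]])).round(1)
z=p[2]+below
print('tcp in case',cf(p),'yaw-case',round(yaw-5.87,2))
print('end',cf(pix(c,xs[ys==top].mean(),top,z,True)))
for v in range(top+8,318,18):
    r=xs[ys==v]; print(v,r.min(),r.max()+1,cf(pix(c,r.min(),v,z,True)),cf(pix(c,r.max()+1,v,z,True)))
E
python3 held.py y -0.0095
```

```text
t 6.53 pos [53.12 22.26 16.45] yaw 95.54 levelrot [0.08 0.19 0.  ] F [-1.2 -0.5 -0.5] w 0.144 q1 0.28 q6 -1.38
tcp in case [-11.7  21.9] yaw-case 89.67
end [-60.5  26.1]
204 310 339 [-56.9  16.8] [-56.9  29.6]
222 309 339 [-48.7  16.2] [-48.7  29.6]
240 310 339 [-40.4  16.5] [-40.3  29.7]
258 309 339 [-31.7  15.9] [-31.6  29.7]
276 310 339 [-22.8  16.2] [-22.7  29.8]
294 310 339 [-13.5  16. ] [-13.5  29.8]
312 311 338 [-3.9 16.3] [-3.8 29.4]
```

```bash
python3 -m handwheel '[{"slide":[0.22,-0.22,-2],"rot":[0,0,0.3],"gripper":5},{"slide":[0,0,-4],"rot":[0,0,0],"gripper":5},{"slide":[0,0,-4],"rot":[0,0,0],"gripper":5},{"slide":[0,0,-1],"rot":[0,0,0],"gripper":5},{"slide":[0,0,0],"rot":[0,0,0],"gripper":5},{"slide":[0,0,0],"rot":[0,0,0],"gripper":5}]';python3 held.py y -0.0095 w7.png
```

```text
time_s: 7.32
tool_pos: [0.5356, 0.2177, 0.0553]
tool_rot: [0.004, -0.049, 0.999, -0.0]
contact_force: [-0.5, -0.2, -0.7]
width: 0.142
t 7.33 pos [53.56 21.77  5.53] yaw 95.60 levelrot [0.  0.5 0. ] F [-0.5 -0.2 -0.7] w 0.142 q1 0.27 q6 -1.39
tcp in case [-7.8 16.6] yaw-case 89.73
end [-56.1  17.8]
205 310 339 [-52.6  11.4] [-52.5  24.2]
223 309 340 [-44.4  10.8] [-44.3  24.7]
241 309 339 [-36.   10.7] [-35.9  24.3]
259 309 339 [-27.3  10.5] [-27.3  24.3]
277 310 339 [-18.4  10.8] [-18.3  24.4]
295 310 339 [-9.1 10.7] [-9.  24.5]
313 310 339 [ 0.7 10.5] [ 0.7 24.6]
```

View pics/w7.png

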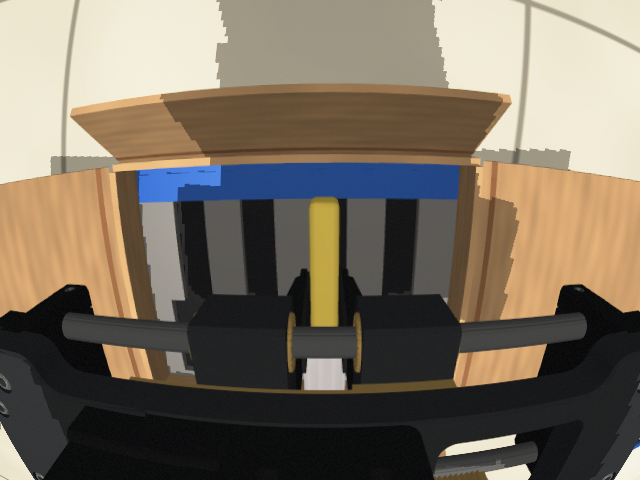

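```bash
python3 -m handwheel '[{"slide":[-0.2,0.22,0],"rot":[0,0.4,0.2],"gripper":5},{"slide":[0,0,0],"rot":[0,0,0],"gripper":5},{"slide":[0,0,0],"rot":[0,0,0],"gripper":5}]';python3 held.py y -0.0095; python3 - <<'E'
from h import *
c=cap('wrist')
for u,v in((285,166),(285,199)):
  for z in(.004,.010,.03):
    print(u,v,z,pix(c,u,v,z,True)-cw(0,0,0))
E
```

```text
time_s: 7.75
tool_pos: [0.5343, 0.2204, 0.0575]
tool_rot: [0.002, -0.051, 0.999, 0.0]
contact_force: [-0.1, -0.3, -0.7]
width: 0.147
t 7.75 pos [53.43 22.04  5.75] yaw 95.84 levelrot [-0.06  0.27  0.  ] F [-0.1 -0.3 -0.7] w 0.147 q1 0.28 q6 -1.40
tcp in case [-8.9 19.5] yaw-case 89.97
end [-57.2  20.5]
205 309 339 [-53.7  13.7] [-53.6  27. ]
223 309 340 [-45.4  13.6] [-45.4  27.5]
241 309 339 [-37.   13.5] [-37.   27.1]
259 309 339 [-28.4  13.4] [-28.4  27.2]
277 310 339 [-19.5  13.7] [-19.4  27.3]
295 310 339 [-10.2  13.6] [-10.1  27.4]
313 310 339 [-0.4 13.4] [-0.4 27.5]
285 166 0.004 [-0.06690149 -0.00810828  0.004     ]
285 166 0.01 [-0.06746803 -0.00753693  0.01      ]
285 166 0.03 [-0.06935649 -0.00563243  0.03      ]
285 199 0.004 [-0.04832112 -0.00657821  0.004     ]
285 199 0.01 [-0.04942991 -0.00605151  0.01      ]
285 199 0.03 [-0.05312588 -0.00429585  0.03      ]
```

```bash
python3 -m handwheel '[{"slide":[0,0,-1],"rot":[0,0.2,0],"gripper":5},{"slide":[0,0,-0.8],"rot":[0,0,0],"gripper":5},{"slide":[0,0,0],"rot":[0,0,0],"gripper":5},{"slide":[0,0,0],"rot":[0,0,0],"gripper":5}]';python3 held.py y -0.0095 w8.png|head -5
```

```text
time_s: 8.35
tool_pos: [0.5339, 0.2203, 0.0373]
tool_rot: [-0.0, -0.051, 0.999, 0.0]
contact_force: [0.0, 0.8, 0.7]
width: 0.144
t 8.35 pos [53.39 22.03  3.73] yaw 95.83 levelrot [-0.03 -0.03 -0.  ] F [0.  0.8 0.7] w 0.144 q1 0.28 q6 -1.40
tcp in case [-9.2 19.3] yaw-case 89.96
end [-57.6  20.4]
205 310 339 [-54.  14.] [-54.   26.8]
223 309 340 [-45.8  13.4] [-45.8  27.3]
```

View pics/w8.png

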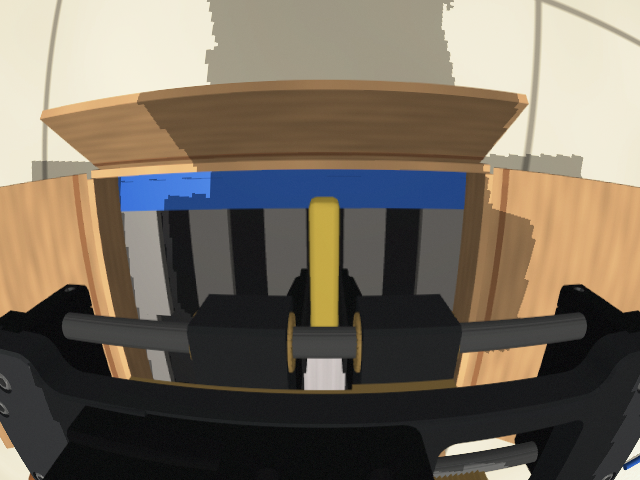

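Still free (underside about 10 mm). Lowering further.

```bash
python3 -m handwheel '[{"slide":[0,0,-0.35],"rot":[0,0,0],"gripper":5},{"slide":[0,0,-0.15],"rot":[0,0,0],"gripper":5},{"slide":[0,0,0],"rot":[0,0,0],"gripper":5}]';python3 held.py y -0.0095|head -3
```

```text
time_s: 8.78
tool_pos: [0.534, 0.2203, 0.0323]
tool_rot: [0.0, -0.051, 0.999, 0.0]
contact_force: [-0.2, 0.3, -1.2]
width: 0.143
t 8.78 pos [53.4  22.03  3.23] yaw 95.83 levelrot [-0.04  0.    0.  ] F [-0.2  0.3 -1.2] w 0.143 q1 0.28 q6 -1.40
tcp in case [-9.1 19.3] yaw-case 89.96
end [-57.   20.2]
```

```bash
python3 -m handwheel '[{"slide":[0,0,0],"rot":[0,0,0],"gripper":28},{"slide":[0,0,0],"rot":[0,0,0],"gripper":28},{"slide":[0,0,0],"rot":[0,0,0],"gripper":28},{"slide":[0,0,2],"rot":[0,0,0],"gripper":28},{"slide":[0,0,4],"rot":[0,0,0],"gripper":28},{"slide":[0,0,5],"rot":[0,0,0],"gripper":28},{"slide":[0,0,0],"rot":[0,0,0],"gripper":28}]';python3 held.py y -0.1 w9.png|head -2; python3 wt.py
```

```text
time_s: 9.7
tool_pos: [0.5339, 0.2202, 0.1454]
tool_rot: [-0.0, -0.051, 0.999, 0.0]
contact_force: [-1.1, -0.1, -1.7]
width: 0.282
t 9.70 pos [53.39 22.02 14.54] yaw 95.82 levelrot [-0.04 -0.02 -0.  ] F [-1.1 -0.1 -1.7] w 0.282 q1 0.28 q6 -1.40
tcp in case [-9.3 19.3] yaw-case 89.95
W yel 1639 [324.1 220.6] [0.5212 0.2196] (522, 220) (69, 14) 6.0
T yel 174 [460.3 245.3] [ 0.5428 -0.1624] (542, -163) (68, 15) -179.0
T red 148 [503.6 238.4] [ 0.5627 -0.27  ] (563, -270) (68, 14) -160.8
T red 152 [485.  253.3] [ 0.5242 -0.223 ] (524, -223) (68, 14) -173.1
[0.5321 0.2196 0.1413] [-3.600e-03 -5.070e-02  9.987e-01 -5.000e-04] yaw 95.82 q [ 0.28  0.53  1.77  0.    0.85 -1.4 ]Traceback (most recent call last):
  File "held.py", line 19, in <module>
    r=xs[ys==v]; print(v,r.min(),r.max()+1,cf(pix(c,r.min(),v,z,True)),cf(pix(c,r.max()+1,v,z,True)))
                         ~~~~~^^
    return umr_minimum(a, axis, None, out, keepdims, initial, where)
ValueError: zero-size array to reduction operation minimum which has no identity
```

View pics/w9.png

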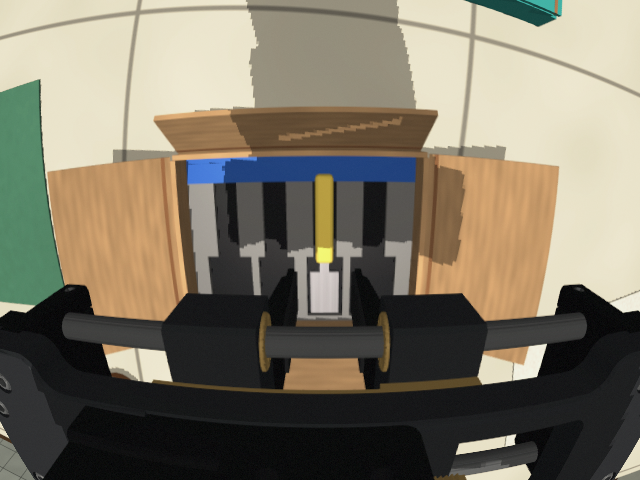

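```bash
python3 -m handwheel '[{"slide":[0,-3,0],"rot":[0,0,0],"gripper":40},{"slide":[0,-5,0],"rot":[0,0,0],"gripper":40},{"slide":[0,-5,0],"rot":[0,0,0],"gripper":40},{"slide":[0,-5,0],"rot":[0,0,0],"gripper":40},{"slide":[0,-5,0],"rot":[0,0,0],"gripper":40},{"slide":[0,-5,0],"rot":[0,0,0],"gripper":40},{"slide":[0,-5,0],"rot":[0,0,0],"gripper":40},{"slide":[0,-5,0],"rot":[0,0,0],"gripper":40},{"slide":[0,-4,-1],"rot":[0,0,0],"gripper":40},{"slide":[0,-2,-2],"rot":[0,0,0],"gripper":40},{"slide":[0,0,-2],"rot":[0,0,0],"gripper":40},{"slide":[0,0,0],"rot":[0,0,0],"gripper":40}]'; python3 st.py;  python3 wt.py w10.png;python3 st.py
```

```text
time_s: 11.35
tool_pos: [0.5238, -0.2335, 0.0718]
tool_rot: [-0.016, -0.051, 0.999, 0.004]
contact_force: [0.3, 0.1, -0.1]
width: 0.399
t 11.35 pos [ 52.38 -23.35   7.18] yaw 95.84 levelrot [-0.32 -1.9  -0.  ] F [ 0.3  0.1 -0.1] w 0.399 q1 -0.53 q6 -2.19
W yel 1155 [431.7 272.8] [ 0.5196 -0.1673] (519, -167) (28, 17) 3.4
W red 2435 [336.9 268.5] [ 0.5224 -0.2248] (524, -225) (69, 13) 6.6
W red 667 [246.4 283.3] [ 0.5367 -0.2777] (538, -278) (20, 16) 18.5
T yel 167 [305.8 250.2] [0.5215 0.2201] (522, 220) (70, 15) -173.8
[ 0.5247 -0.2336  0.0736] [-0.0151 -0.0513  0.9986  0.0027] yaw 95.88 q [-0.53  0.63  1.81 -0.02  0.73 -2.19]
t 11.45 pos [ 52.47 -23.36   7.36] yaw 95.88 levelrot [-0.22 -1.75 -0.  ] F [ 0.5 -0.1 -0.5] w 0.400 q1 -0.53 q6 -2.19
```

View pics/w10.png

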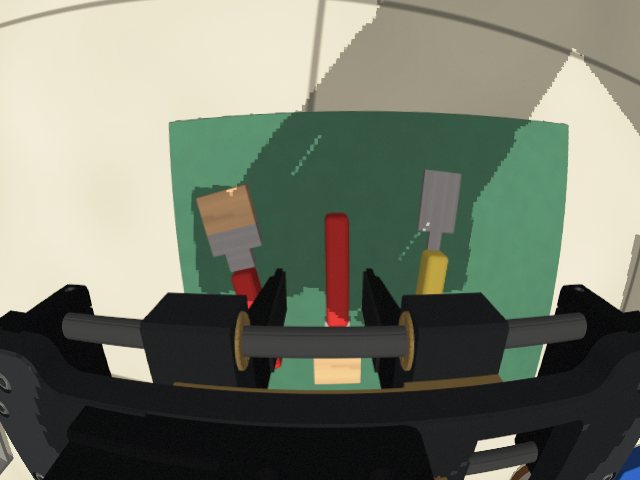

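```bash
python3 -m handwheel '[{"slide":[0.9,0.9,-1.5],"rot":[-0.2,-1.8,0.6],"gripper":40},{"slide":[0,0,0],"rot":[0,0,0],"gripper":40},{"slide":[0,0,0],"rot":[0,0,0],"gripper":40}]'; python3 st.py;  python3 wt.py |grep red;python3 st.py
```

```text
time_s: 11.82
tool_pos: [0.5347, -0.2241, 0.0606]
tool_rot: [0.001, -0.057, 0.998, -0.001]
contact_force: [0.2, 0.7, 0.7]
width: 0.398
t 11.82 pos [ 53.47 -22.41   6.06] yaw 96.58 levelrot [0.06 0.17 0.  ] F [0.2 0.7 0.7] w 0.398 q1 -0.51 q6 -2.20
W red 2755 [324.5 252.4] [ 0.5223 -0.2245] (524, -224) (69, 13) 6.7
W red 1210 [232.2 274.8] [ 0.5413 -0.275 ] (545, -274) (36, 17) 26.7
t 11.93 pos [ 53.46 -22.42   6.04] yaw 96.56 levelrot [0.06 0.18 0.  ] F [ 0.2 -0.3  0.2] w 0.405 q1 -0.51 q6 -2.20
```

```bash
python3 -m handwheel '[{"slide":[0,0.05,-1.8],"rot":[0,0.2,0],"gripper":40},{"slide":[0,0,-1.2],"rot":[0,0,0],"gripper":40},{"slide":[0,0,0],"rot":[0,0,0],"gripper":40},{"slide":[0,0,0],"rot":[0,0,0],"gripper":5},{"slide":[0,0,0],"rot":[0,0,0],"gripper":5},{"slide":[0,0,0],"rot":[0,0,0],"gripper":5},{"slide":[0,0,0],"rot":[0,0,0],"gripper":5},{"slide":[0,0,0],"rot":[0,0,0],"gripper":5}]'; python3 st.py;  python3 wt.py |grep red
```

```text
time_s: 12.92
tool_pos: [0.5346, -0.2241, 0.0289]
tool_rot: [-0.0, -0.057, 0.998, -0.001]
contact_force: [0.8, 0.8, -0.5]
width: 0.147
t 12.93 pos [ 53.46 -22.41   2.89] yaw 96.53 levelrot [ 0.07 -0.02  0.  ] F [ 0.8  0.8 -0.5] w 0.147 q1 -0.51 q6 -2.19
W red 3445 [323.8 264.1] [ 0.5176 -0.2253] (519, -225) (60, 13) 6.6
W red 737 [213.  283.7] [ 0.5336 -0.2774] (535, -277) (14, 17) -62.8
```

```bash
python3 -m handwheel '[{"slide":[0,0,3],"rot":[0,0,0],"gripper":5},{"slide":[0,0,5],"rot":[0,0,0],"gripper":5},{"slide":[0,2.6,4],"rot":[0,0,0],"gripper":5},{"slide":[0,4,0],"rot":[0,0,0],"gripper":5},{"slide":[0.1,5,0],"rot":[0,0,0],"gripper":5},{"slide":[0.1,5,0],"rot":[0,0,0],"gripper":5},{"slide":[0.1,5,0],"rot":[0,0,0],"gripper":5},{"slide":[0.1,5,0],"rot":[0,0,0],"gripper":5},{"slide":[0,4,0],"rot":[0,0,-0.5],"gripper":5},{"slide":[0,3,0],"rot":[0,0,0],"gripper":5},{"slide":[0,1.5,0],"rot":[0,0,0],"gripper":5},{"slide":[0,0,0],"rot":[0,0,0],"gripper":5}]';python3 st.py; python3 held.py r -0.0079 w11.png
```

```text
time_s: 14.52
tool_pos: [0.537, 0.137, 0.1533]
tool_rot: [0.001, -0.052, 0.999, -0.001]
contact_force: [0.0, -0.4, 0.0]
width: 0.143
t 14.53 pos [53.7  13.7  15.33] yaw 95.92 levelrot [0.07 0.13 0.  ] F [ 0.  -0.4  0. ] w 0.143 q1 0.13 q6 -1.54
t 14.53 pos [53.7  13.7  15.33] yaw 95.92 levelrot [0.07 0.13 0.  ] F [ 0.  -0.4  0. ] w 0.143 q1 0.13 q6 -1.54
tcp in case [-14.7 -63.8] yaw-case 90.05
end [-60.7 -62.7]
211 310 339 [-57.1 -69.2] [-57.1 -56.4]
229 309 339 [-48.9 -69.7] [-48.9 -56.3]
247 310 339 [-40.5 -69.3] [-40.5 -56.2]
265 310 339 [-31.9 -69.4] [-31.9 -56.1]
283 310 339 [-22.9 -69.5] [-22.9 -56. ]
301 310 338 [-13.6 -69.7] [-13.6 -56.3]
```

View pics/w11.png

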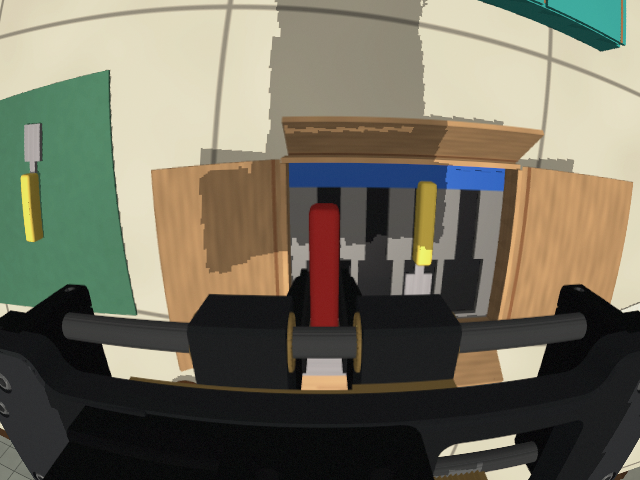

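```bash
python3 -m handwheel '[{"slide":[0.2,0.3,0],"rot":[0,0,0],"gripper":5},{"slide":[0,0,-3],"rot":[0,0,0],"gripper":5},{"slide":[0,0,-4],"rot":[0,0,0],"gripper":5},{"slide":[0,0,-2.5],"rot":[0,0,0],"gripper":5},{"slide":[0,0,0],"rot":[0,0,0],"gripper":5},{"slide":[0,0,0],"rot":[0,0,0],"gripper":5}]';python3 held.py r -0.0079 w12.png
```

```text
time_s: 15.32
tool_pos: [0.5414, 0.1346, 0.0574]
tool_rot: [0.003, -0.048, 0.999, -0.001]
contact_force: [0.1, -0.9, -0.4]
width: 0.146
t 15.32 pos [54.14 13.46  5.74] yaw 95.49 levelrot [0.07 0.31 0.  ] F [ 0.1 -0.9 -0.4] w 0.146 q1 0.13 q6 -1.54
tcp in case [-10.6 -66.6] yaw-case 89.62
end [-56.1 -65.1]
212 310 339 [-52.6 -71.7] [-52.5 -58.9]
230 309 339 [-44.4 -72.3] [-44.3 -58.9]
248 310 339 [-36. -72.] [-35.9 -58.9]
266 310 339 [-27.3 -72.2] [-27.2 -58.9]
284 310 339 [-18.3 -72.3] [-18.2 -58.8]
302 311 338 [ -9.  -72.1] [ -8.9 -59.2]
```

View pics/w12.png

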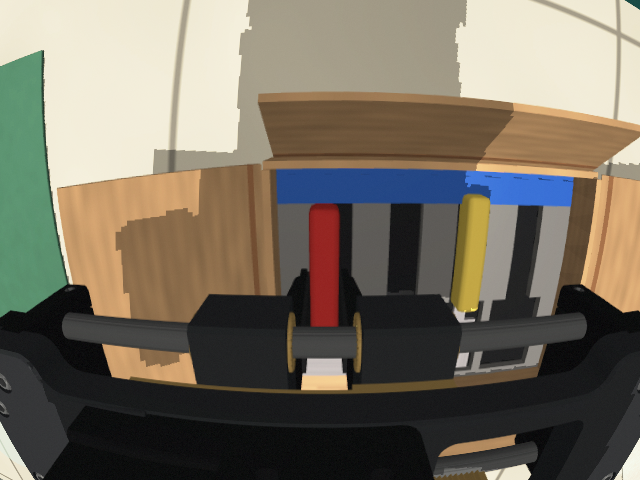

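```bash
python3 -m handwheel '[{"slide":[-0.2,0.55,0],"rot":[0,0.3,0.4],"gripper":5},{"slide":[0,0,0],"rot":[0,0,0],"gripper":5},{"slide":[0,0,0],"rot":[0,0,0],"gripper":5}]';python3 held.py r -0.0079 |head -6
```

```text
time_s: 15.75
tool_pos: [0.5401, 0.1407, 0.0597]
tool_rot: [0.002, -0.052, 0.999, -0.0]
contact_force: [0.1, 0.5, -1.0]
width: 0.142
t 15.75 pos [54.01 14.07  5.97] yaw 95.94 levelrot [0.04 0.2  0.  ] F [ 0.1  0.5 -1. ] w 0.142 q1 0.14 q6 -1.54
tcp in case [-11.3 -60.4] yaw-case 90.07
end [-56.8 -59.9]
212 309 339 [-53.2 -66.3] [-53.2 -53.1]
230 309 339 [-45.  -66.4] [-45. -53.]
248 310 339 [-36.6 -66. ] [-36.6 -52.9]
```

```bash
python3 -m handwheel '[{"slide":[0,0,-1],"rot":[0,0.2,0],"gripper":5},{"slide":[0,0,-1],"rot":[0,0,0],"gripper":5},{"slide":[0,0,-0.2],"rot":[0,0,0],"gripper":5},{"slide":[0,0,0],"rot":[0,0,0],"gripper":5}]';python3 held.py r -0.0079 w13.png|head -5
```

```text
time_s: 16.3
tool_pos: [0.5398, 0.1406, 0.0355]
tool_rot: [-0.001, -0.052, 0.999, -0.0]
contact_force: [-0.3, 0.2, -0.9]
width: 0.148
t 16.30 pos [53.98 14.06  3.55] yaw 95.93 levelrot [ 0.05 -0.08  0.  ] F [-0.3  0.2 -0.9] w 0.148 q1 0.14 q6 -1.54
tcp in case [-11.6 -60.5] yaw-case 90.06
end [-57.1 -60. ]
212 310 338 [-53.5 -65.9] [-53.5 -53.6]
230 309 339 [-45.3 -66.4] [-45.3 -53. ]
```

View pics/w13.png

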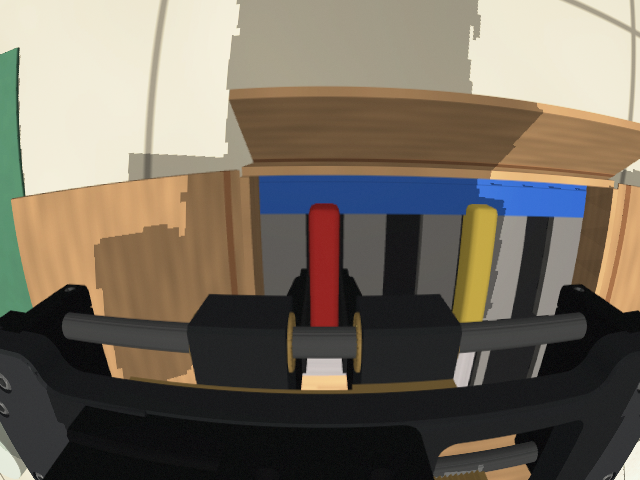

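```bash
python3 -m handwheel '[{"slide":[0,0,-0.4],"rot":[0,0,0],"gripper":5},{"slide":[0,0,-0.1],"rot":[0,0,0],"gripper":5},{"slide":[0,0,0],"rot":[0,0,0],"gripper":5}]';python3 st.py
```

```text
time_s: 16.73
tool_pos: [0.54, 0.1406, 0.0306]
tool_rot: [-0.0, -0.052, 0.999, -0.0]
contact_force: [0.0, 0.1, -1.0]
width: 0.149
t 16.73 pos [54.   14.06  3.06] yaw 95.93 levelrot [ 0.04 -0.04  0.  ] F [ 0.   0.1 -1. ] w 0.149 q1 0.14 q6 -1.54
```

```bash
python3 -m handwheel '[{"slide":[0,0,0],"rot":[0,0,0],"gripper":28},{"slide":[0,0,0],"rot":[0,0,0],"gripper":28},{"slide":[0,0,0],"rot":[0,0,0],"gripper":28},{"slide":[0,0,2],"rot":[0,0,0],"gripper":28},{"slide":[0,0,4],"rot":[0,0,0],"gripper":28},{"slide":[0,0,5],"rot":[0,0,0],"gripper":28},{"slide":[0,0,1],"rot":[0,0,0],"gripper":28},{"slide":[0,0,0],"rot":[0,0,0],"gripper":28}]';python3 wt.py w14.png
```

```text
time_s: 17.73
tool_pos: [0.5393, 0.1405, 0.1536]
tool_rot: [-0.001, -0.052, 0.999, -0.0]
contact_force: [0.2, -0.0, -0.3]
width: 0.282
W yel 1170 [ 28.9 204.8] [ 0.5405 -0.1538] (542, -154) (70, 28) -0.7
W yel 1636 [420.5 220.2] [0.5216 0.2176] (522, 218) (69, 17) 6.1
W red 1339 [324.2 218.1] [0.5281 0.1402] (530, 141) (68, 14) 6.4
T yel 173 [460.3 245.4] [ 0.5426 -0.1625] (542, -163) (68, 15) -179.2
T yel 90 [306.4 256.5] [0.5059 0.2184] (507, 218) (40, 15) -175.1
T red 150 [503.6 238.4] [ 0.5628 -0.2699] (563, -270) (68, 14) -160.7
[0.539  0.1405 0.1525] [-1.700e-03 -5.170e-02  9.987e-01 -5.000e-04] yaw 95.92 q [ 0.14  0.49  1.81 -0.    0.84 -1.54]
```

View pics/w14.png

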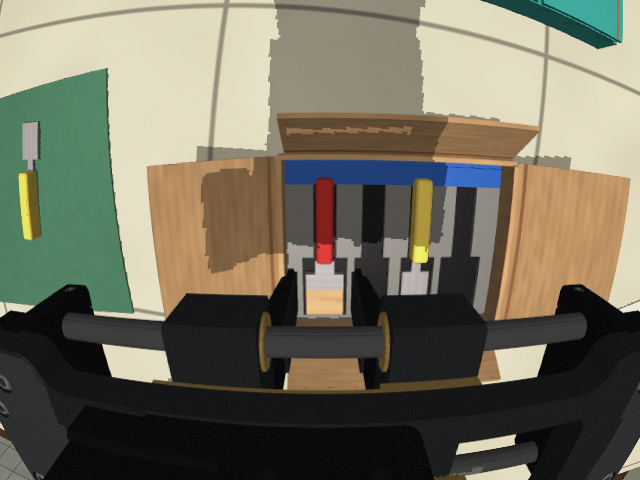

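```bash
python3 -m handwheel '[{"slide":[0,-2,0],"rot":[0,0,-10],"gripper":40},{"slide":[0,-3,0],"rot":[0,0,-10.5],"gripper":40},{"slide":[0,-3,0],"rot":[0,0,-10.5],"gripper":40},{"slide":[0,-3,0],"rot":[0,0,-10.5],"gripper":40},{"slide":[0,-3,0],"rot":[0,0,-10.5],"gripper":40},{"slide":[0,-3,0],"rot":[0,0,-10.5],"gripper":40},{"slide":[0,-3,0],"rot":[0,0,-10.5],"gripper":40},{"slide":[0,-3,0],"rot":[0,0,-10.5],"gripper":40},{"slide":[0,-3,0],"rot":[0,0,-10.5],"gripper":40},{"slide":[0,-3,0],"rot":[0,0,-10.5],"gripper":40},{"slide":[0,0,0],"rot":[0,0,-10.5],"gripper":40},{"slide":[0,0,0],"rot":[0,0,-10.5],"gripper":40}]';python3 st.py
```

```text
time_s: 19.32
tool_pos: [0.5323, -0.1582, 0.1334]
tool_rot: [-0.014, 0.877, 0.481, 0.003]
contact_force: [0.4, -0.2, 0.2]
width: 0.401
t 19.32 pos [ 53.23 -15.82  13.34] yaw -32.50 levelrot [-1.61 -0.46 -0.  ] F [ 0.4 -0.2  0.2] w 0.401 q1 -0.42 q6 0.13
```

Brush A lies in slot −60. Continue the turn to yaw ≈ −89.5.

```bash
python3 -m handwheel '[{"slide":[0,0,-1],"rot":[-1.6,-0.5,-10.5],"gripper":40},{"slide":[0,0,-1],"rot":[0,0,-10.5],"gripper":40},{"slide":[0,0,-1],"rot":[0,0,-10.5],"gripper":40},{"slide":[0,0,0],"rot":[0,0,-10.5],"gripper":40},{"slide":[0,0,0],"rot":[0,0,-10.5],"gripper":40},{"slide":[0,0,0],"rot":[0,0,-2.5],"gripper":40},{"slide":[0,0,0],"rot":[0,0,0],"gripper":40},{"slide":[0,0,0],"rot":[0,0,0],"gripper":40}]';python3 st.py; python3 wt.py w15.png
```

```text
time_s: 20.32
tool_pos: [0.5278, -0.1569, 0.0905]
tool_rot: [-0.004, 1.0, 0.011, -0.006]
contact_force: [-0.5, 0.2, -0.0]
width: 0.401
t 20.32 pos [ 52.78 -15.69   9.05] yaw -88.70 levelrot [-0.51 -0.69 -0.  ] F [-0.5  0.2 -0. ] w 0.401 q1 -0.41 q6 1.13
W yel 2420 [336.7 226.5] [ 0.5463 -0.1628] (545, -163) (69, 14) -178.6
W red 2344 [495.6 200.5] [ 0.5667 -0.266 ] (565, -266) (70, 18) -159.9
T yel 168 [305.9 250.2] [0.5215 0.2201] (522, 220) (70, 15) -173.8
T red 143 [337.9 247.7] [0.5296 0.1408] (529, 141) (66, 14) -173.4
[ 0.5279 -0.1569  0.0908] [-0.0044  0.9999  0.0112 -0.0057] yaw -88.71 q [-0.41  0.58  1.87  0.01  0.71  1.13]
```

View pics/w15.png

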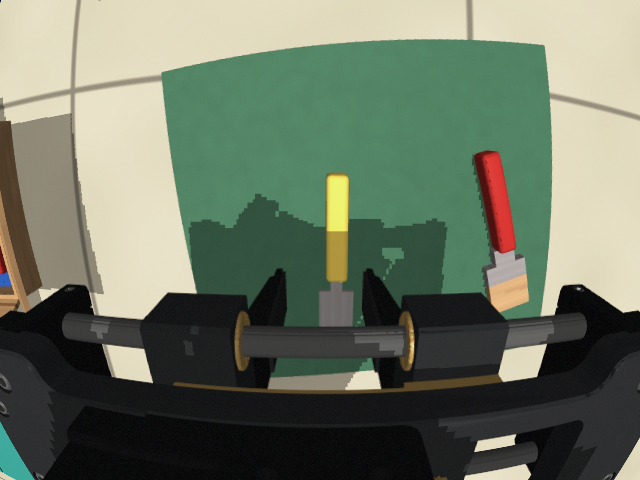

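```bash
python3 -m handwheel '[{"slide":[0.6,-0.6,-2],"rot":[-0.5,-0.7,0],"gripper":40},{"slide":[0,0,-1],"rot":[0,0,0],"gripper":40},{"slide":[0,0,0],"rot":[0,0,0],"gripper":40},{"slide":[0,0,0],"rot":[0,0,0],"gripper":40}]'; python3 wt.py |grep W; python3 st.py
```

```text
time_s: 20.92
tool_pos: [0.534, -0.1628, 0.0606]
tool_rot: [0.0, 1.0, 0.012, 0.0]
contact_force: [-0.8, 0.1, -0.1]
width: 0.399
W yel 3058 [326.3 250.3] [ 0.5471 -0.1629] (545, -163) (70, 14) -178.7
W red 2946 [504.4 219.7] [ 0.5674 -0.2655] (566, -266) (71, 18) -159.7
t 21.02 pos [ 53.41 -16.28   6.07] yaw -88.62 levelrot [0.02 0.08 0.  ] F [-0.6  0.7  0.1] w 0.396 q1 -0.41 q6 1.13
```

```bash
python3 -m handwheel '[{"slide":[0,0,-1.8],"rot":[0,0.1,0],"gripper":40},{"slide":[0,0,-1.3],"rot":[0,0,0],"gripper":40},{"slide":[0,0,0],"rot":[0,0,0],"gripper":40},{"slide":[0,0,0],"rot":[0,0,0],"gripper":5},{"slide":[0,0,0],"rot":[0,0,0],"gripper":5},{"slide":[0,0,0],"rot":[0,0,0],"gripper":5},{"slide":[0,0,0],"rot":[0,0,0],"gripper":5},{"slide":[0,0,0],"rot":[0,0,0],"gripper":5}]'; python3 st.py;  python3 wt.py |grep W
python3 -m handwheel '[{"slide":[0,0,2],"rot":[0,0,0],"gripper":5},{"slide":[0,0,4],"rot":[0,0,0],"gripper":5},{"slide":[0,0,5],"rot":[0,0,0],"gripper":5},{"slide":[0,0,1],"rot":[0,0,5],"gripper":5},{"slide":[0,0,0],"rot":[0,0,10.5],"gripper":5},{"slide":[0,0,0],"rot":[0,0,10.5],"gripper":5},{"slide":[0,0,0],"rot":[0,0,10.5],"gripper":5},{"slide":[0,0,0],"rot":[0,0,10.5],"gripper":5},{"slide":[0,0,0],"rot":[0,0,10.5],"gripper":5}]'; python3 st.py
```

```text
time_s: 22.02
tool_pos: [0.5343, -0.1628, 0.0281]
tool_rot: [0.0, 1.0, 0.012, 0.0]
contact_force: [-0.1, -0.4, 0.0]
width: 0.145
t 22.02 pos [ 53.43 -16.28   2.81] yaw -88.61 levelrot [0.04 0.02 0.  ] F [-0.1 -0.4  0. ] w 0.145 q1 -0.41 q6 1.13
W yel 3767 [323.9 262.7] [ 0.5516 -0.1615] (550, -162) (62, 14) -178.6
W red 3962 [530.4 232.9] [ 0.5682 -0.2645] (566, -265) (71, 19) -159.3
time_s: 23.25
tool_pos: [0.5334, -0.1625, 0.1524]
tool_rot: [0.001, 0.865, 0.502, 0.0]
contact_force: [-0.3, 0.5, -0.4]
width: 0.142
t 23.25 pos [ 53.34 -16.25  15.24] yaw -29.70 levelrot [0.08 0.08 0.  ] F [-0.3  0.5 -0.4] w 0.142 q1 -0.41 q6 0.11
```

```bash
python3 -m handwheel '[{"slide":[0,1.5,0],"rot":[0,0,10.5],"gripper":5},{"slide":[0,2.8,0],"rot":[0,0,10.5],"gripper":5},{"slide":[0,3.3,0],"rot":[0,0,10.5],"gripper":5},{"slide":[0,3.3,0],"rot":[0,0,10.5],"gripper":5},{"slide":[0,3.3,0],"rot":[0,0,10.5],"gripper":5},{"slide":[0,3.3,0],"rot":[0,0,10.5],"gripper":5},{"slide":[0,3.3,0],"rot":[0,0,10.5],"gripper":5},{"slide":[0,3.3,0],"rot":[0,0,10.5],"gripper":5},{"slide":[0,3.3,0],"rot":[0,0,10.5],"gripper":5},{"slide":[0,3,0],"rot":[0,0,10.5],"gripper":5},{"slide":[0,2,0],"rot":[0,0,10],"gripper":5},{"slide":[0,0,0],"rot":[0,0,5],"gripper":5}]'; python3 -m handwheel '[{"slide":[0,0,0],"rot":[0,0,0],"gripper":5},{"slide":[0,0,0],"rot":[0,0,0],"gripper":5}]'; python3 held.py y -0.0071 w16.png
```

```text
time_s: 24.75
tool_pos: [0.5316, 0.1718, 0.1525]
tool_rot: [0.0, -0.03, 1.0, 0.001]
contact_force: [-0.4, 0.1, 0.5]
width: 0.143
time_s: 25.0
tool_pos: [0.5314, 0.1719, 0.1525]
tool_rot: [0.0, -0.029, 1.0, 0.001]
contact_force: [0.6, -0.3, -0.8]
width: 0.146
t 25.00 pos [53.14 17.19 15.25] yaw 93.36 levelrot [-0.13  0.02  0.  ] F [ 0.6 -0.3 -0.8] w 0.146 q1 0.19 q6 -1.44
tcp in case [-16.7 -28.5] yaw-case 87.49
end [-64.1 -25.4]
208 309 339 [-60.8 -32.3] [-60.2 -19.2]
226 309 340 [-52.7 -32.8] [-52.1 -19.1]
244 309 340 [-44.4 -33.2] [-43.8 -19.3]
262 310 340 [-35.9 -33.2] [-35.2 -19.6]
280 310 339 [-27.  -33.8] [-26.4 -20.3]
298 310 339 [-17.8 -34.3] [-17.2 -20.6]
316 310 339 [ -8.2 -34.9] [ -7.6 -20.9]
```

View pics/w16.png

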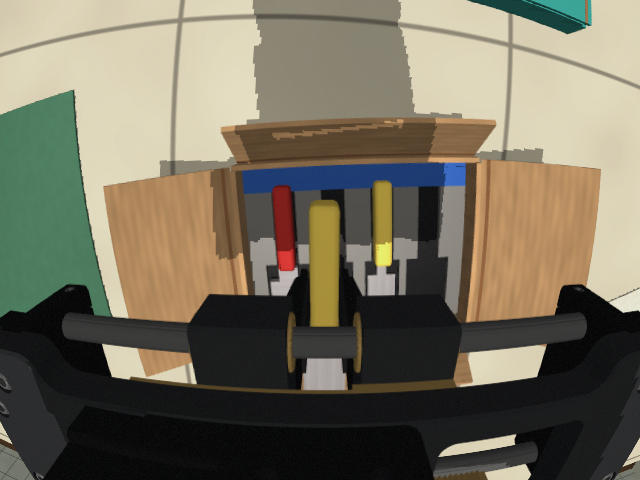

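```bash
python3 -m handwheel '[{"slide":[0.4,1,0],"rot":[0,0,2.6],"gripper":5},{"slide":[0,0,-2],"rot":[0,0,0],"gripper":5},{"slide":[0,0,-3],"rot":[0,0,0],"gripper":5},{"slide":[0,0,-3],"rot":[0,0,0],"gripper":5},{"slide":[0,0,-1],"rot":[0,0,0],"gripper":5},{"slide":[0,0,0],"rot":[0,0,0],"gripper":5},{"slide":[0,0,0],"rot":[0,0,0],"gripper":5}]';python3 held.py y -0.0071 w17.png | head -6
```

```text
time_s: 25.92
tool_pos: [0.5383, 0.184, 0.0621]
tool_rot: [0.003, -0.055, 0.998, 0.002]
contact_force: [0.2, -0.7, 0.0]
width: 0.143
t 25.93 pos [53.83 18.4   6.21] yaw 96.28 levelrot [-0.2   0.28  0.  ] F [ 0.2 -0.7  0. ] w 0.143 q1 0.21 q6 -1.47
tcp in case [ -8.6 -17.2] yaw-case 90.41
end [-56.  -16.7]
208 309 339 [-52.4 -23.2] [-52.5 -10.1]
226 308 340 [-44.3 -23.7] [-44.4  -9.6]
244 309 339 [-36.  -23.3] [-36.1  -9.9]
```

```bash
python3 -m handwheel '[{"slide":[-0.17,-0.3,0],"rot":[-0.2,0.3,-0.4],"gripper":5},{"slide":[0,0,0],"rot":[0,0,0],"gripper":5},{"slide":[0,0,0],"rot":[0,0,0],"gripper":5}]';python3 held.py y -0.0071 w17.png | head -6
```

```text
time_s: 26.35
tool_pos: [0.5372, 0.1809, 0.0639]
tool_rot: [0.001, -0.051, 0.999, 0.0]
contact_force: [-0.3, 0.4, -1.1]
width: 0.147
t 26.35 pos [53.72 18.09  6.39] yaw 95.84 levelrot [-0.02  0.12  0.  ] F [-0.3  0.4 -1.1] w 0.147 q1 0.21 q6 -1.46
tcp in case [-10.  -20.2] yaw-case 89.97
end [-57.5 -19.2]
208 309 340 [-54.  -25.9] [-53.9 -12.4]
226 308 340 [-45.8 -26.5] [-45.8 -12.3]
244 309 340 [-37.5 -26.1] [-37.5 -12.2]
```

View pics/w17.png

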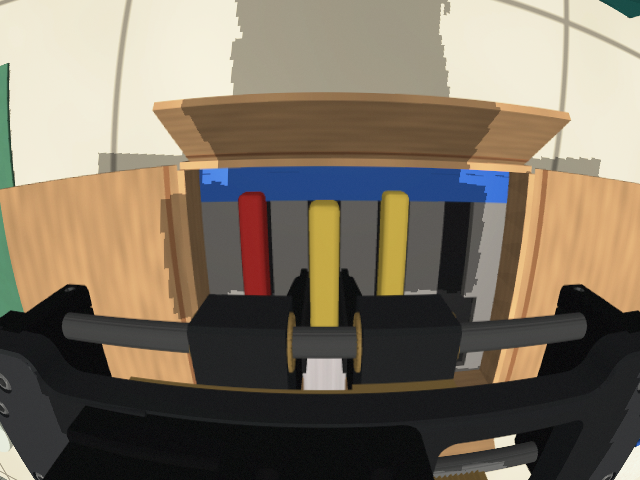

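```bash
python3 -m handwheel '[{"slide":[0,0,-1.2],"rot":[0,0.1,0],"gripper":5},{"slide":[0,0,-1.2],"rot":[0,0,0],"gripper":5},{"slide":[0,0,-0.5],"rot":[0,0,0],"gripper":5},{"slide":[0,0,0],"rot":[0,0,0],"gripper":5}]';python3 held.py y -0.0071 w18.png|head -5
python3 -m handwheel '[{"slide":[0,0,-0.3],"rot":[0,0,0],"gripper":5},{"slide":[0,0,0],"rot":[0,0,0],"gripper":5}]';python3 held.py y -0.0071 w18.png|head -5
```

```text
time_s: 26.9
tool_pos: [0.5367, 0.1808, 0.032]
tool_rot: [-0.001, -0.051, 0.999, 0.0]
contact_force: [-0.1, 0.3, -0.0]
width: 0.146
t 26.90 pos [53.67 18.08  3.2 ] yaw 95.85 levelrot [-0.   -0.07 -0.  ] F [-0.1  0.3 -0. ] w 0.146 q1 0.21 q6 -1.47
tcp in case [-10.5 -20.3] yaw-case 89.98
end [-57.9 -19.2]
208 310 339 [-54.4 -25.5] [-54.3 -12.8]
226 308 340 [-46.2 -26.5] [-46.2 -12.3]
time_s: 27.2
tool_pos: [0.537, 0.1809, 0.0293]
tool_rot: [-0.0, -0.051, 0.999, 0.0]
contact_force: [-1.2, -0.5, -0.4]
width: 0.147
t 27.20 pos [53.7  18.09  2.93] yaw 95.85 levelrot [-0.01 -0.02 -0.  ] F [-1.2 -0.5 -0.4] w 0.147 q1 0.21 q6 -1.47
tcp in case [-10.2 -20.2] yaw-case 89.98
end [-57.2 -19.4]
209 309 339 [-53.6 -25.9] [-53.6 -12.8]
227 308 340 [-45.5 -26.5] [-45.5 -12.3]
```

```bash
python3 -m handwheel '[{"slide":[0,0,0],"rot":[0,0,0],"gripper":26},{"slide":[0,0,0],"rot":[0,0,0],"gripper":26},{"slide":[0,0,0],"rot":[0,0,0],"gripper":26},{"slide":[0,0,2],"rot":[0,0,0],"gripper":26},{"slide":[0,0,4],"rot":[0,0,0],"gripper":26},{"slide":[0,0,5],"rot":[0,0,0],"gripper":26},{"slide":[0,0,1],"rot":[0,0,0],"gripper":28},{"slide":[0,0,0],"rot":[0,0,0],"gripper":28}]';python3 wt.py w19.png
python3 -m handwheel '[{"slide":[0.1,-2,0],"rot":[0,0,-10],"gripper":40},{"slide":[0.1,-3,0],"rot":[0,0,-10.5],"gripper":40},{"slide":[0.2,-3.5,0],"rot":[0,0,-10.5],"gripper":40},{"slide":[0.2,-3.5,0],"rot":[0,0,-10.5],"gripper":40},{"slide":[0.2,-3.5,0],"rot":[0,0,-10.5],"gripper":40},{"slide":[0.2,-3.5,0],"rot":[0,0,-10.5],"gripper":40},{"slide":[0.2,-3.5,0],"rot":[0,0,-10.5],"gripper":40},{"slide":[0.2,-3.5,0],"rot":[0,0,-10.5],"gripper":40},{"slide":[0.2,-3.5,0],"rot":[0,0,-10.5],"gripper":40},{"slide":[0.2,-3.5,0],"rot":[0,0,-10.5],"gripper":40},{"slide":[0.2,-3.5,0],"rot":[0,0,-10.5],"gripper":40},{"slide":[0.2,-3.5,0],"rot":[0,0,-10.5],"gripper":40}]';python3 st.py
```

```text
time_s: 28.25
tool_pos: [0.5365, 0.1807, 0.1526]
tool_rot: [-0.0, -0.051, 0.999, 0.0]
contact_force: [0.7, 0.4, -0.0]
width: 0.28
W yel 1569 [324.  218.1] [0.5252 0.1804] (527, 181) (70, 14) 5.7
W yel 1657 [372.9 218.5] [0.5215 0.2188] (523, 219) (70, 16) 6.2
W red 1465 [274.2 218.5] [0.5294 0.1413] (530, 141) (68, 14) 5.6
T red 149 [503.6 238.3] [ 0.5629 -0.2699] (563, -270) (68, 14) -161.0
[0.5362 0.1807 0.1515] [-0.0013 -0.051   0.9987 -0.    ] yaw 95.84 q [ 0.21  0.5   1.79  0.    0.85 -1.47]
time_s: 29.85
tool_pos: [0.5519, -0.2292, 0.1323]
tool_rot: [-0.014, 0.877, 0.481, 0.003]
contact_force: [0.6, 0.3, -0.9]
width: 0.403
t 29.85 pos [ 55.19 -22.92  13.23] yaw -32.54 levelrot [-1.56 -0.49 -0.  ] F [ 0.6  0.3 -0.9] w 0.403 q1 -0.51 q6 0.04
```

View pics/w19.png

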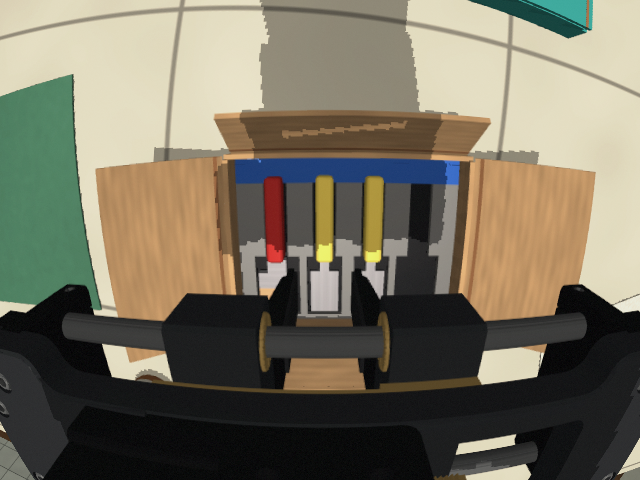

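Three in place. Finish the approach to brush B.

```bash
python3 -m handwheel '[{"slide":[0,-1,-1],"rot":[-1.6,-0.5,-10],"gripper":40},{"slide":[0,-1,-1],"rot":[0,0,-10],"gripper":40},{"slide":[0,-1,-1],"rot":[0,0,-10],"gripper":40},{"slide":[0,-0.5,0],"rot":[0,0,-7],"gripper":40},{"slide":[0,0,0],"rot":[0,0,0],"gripper":40},{"slide":[0,0,0],"rot":[0,0,0],"gripper":40},{"slide":[0,0,0],"rot":[0,0,0],"gripper":40}]';python3 st.py; python3 wt.py w20.png; python3 st.py
```

```text
time_s: 30.72
tool_pos: [0.5484, -0.2663, 0.0911]
tool_rot: [-0.004, 0.986, 0.167, -0.004]
contact_force: [0.2, 0.1, -0.2]
width: 0.403
t 30.73 pos [ 54.84 -26.63   9.11] yaw -70.79 levelrot [-0.36 -0.54 -0.  ] F [ 0.2  0.1 -0.2] w 0.403 q1 -0.56 q6 0.67
W red 1975 [341.3 233.1] [ 0.5653 -0.2702] (566, -270) (68, 13) -160.0
T yel 167 [321.7 248.6] [0.5265 0.181 ] (526, 181) (70, 15) -174.0
T yel 168 [305.8 250.2] [0.5214 0.2202] (522, 220) (70, 15) -173.9
T red 139 [337.9 247.5] [0.5302 0.1408] (530, 141) (64, 14) -173.2
[ 0.5485 -0.2663  0.0914] [-0.0038  0.986   0.1666 -0.004 ] yaw -70.82 q [-0.56  0.64  1.72  0.    0.79  0.68]
t 30.82 pos [ 54.85 -26.63   9.14] yaw -70.82 levelrot [-0.35 -0.52 -0.  ] F [ 0.4 -0.4  0.5] w 0.398 q1 -0.56 q6 0.68
```

View pics/w20.png

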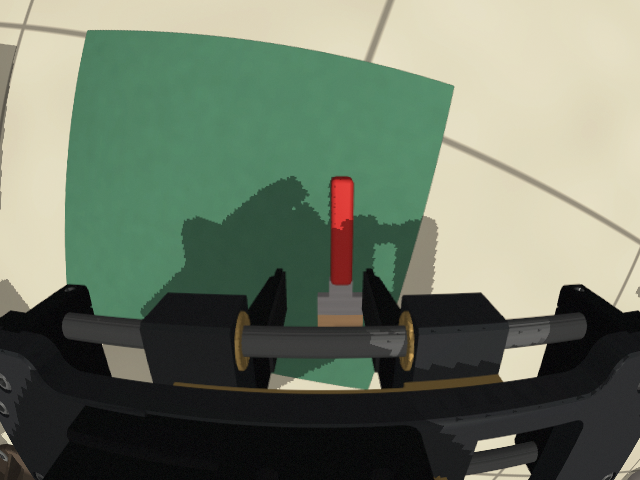

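```bash
python3 -m handwheel '[{"slide":[0.65,-0.7,-2],"rot":[-0.35,-0.5,0.7],"gripper":40},{"slide":[0,0,-1],"rot":[0,0,0],"gripper":40},{"slide":[0,0,0],"rot":[0,0,0],"gripper":40},{"slide":[0,0,0],"rot":[0,0,0],"gripper":40}]'; python3 wt.py |grep W; python3 st.py
```

```text
time_s: 31.32
tool_pos: [0.5554, -0.2729, 0.0618]
tool_rot: [0.0, 0.985, 0.174, 0.0]
contact_force: [-0.4, -0.3, 0.3]
width: 0.395
W red 2617 [327.2 252.9] [ 0.5665 -0.2698] (567, -270) (68, 13) -160.2
t 31.43 pos [ 55.54 -27.29   6.2 ] yaw -69.99 levelrot [0.05 0.06 0.  ] F [ 0.4  0.  -0. ] w 0.401 q1 -0.56 q6 0.66
```

```bash
python3 -m handwheel '[{"slide":[0,-0.05,-1.9],"rot":[0,0,0],"gripper":40},{"slide":[0,0,-1.3],"rot":[0,0,0],"gripper":40},{"slide":[0,0,0],"rot":[0,0,0],"gripper":40},{"slide":[0,0,0],"rot":[0,0,0],"gripper":5},{"slide":[0,0,0],"rot":[0,0,0],"gripper":5},{"slide":[0,0,0],"rot":[0,0,0],"gripper":5},{"slide":[0,0,0],"rot":[0,0,0],"gripper":5},{"slide":[0,0,0],"rot":[0,0,0],"gripper":5}]'; python3 st.py;  python3 wt.py |grep W
python3 -m handwheel '[{"slide":[0,0,2],"rot":[0,0,0],"gripper":5},{"slide":[0,0,4],"rot":[0,0,0],"gripper":5},{"slide":[0,0,5],"rot":[0,0,0],"gripper":5},{"slide":[0,0,1],"rot":[0,0,5],"gripper":5},{"slide":[0,0,0],"rot":[0,0,10.5],"gripper":5},{"slide":[0,0,0],"rot":[0,0,10.5],"gripper":5},{"slide":[0,0,0],"rot":[0,0,10.5],"gripper":5},{"slide":[0,0,0],"rot":[0,0,10.5],"gripper":5}]'; python3 st.py
```

```text
time_s: 32.42
tool_pos: [0.5555, -0.2735, 0.0283]
tool_rot: [0.001, 0.985, 0.174, 0.001]
contact_force: [0.0, 0.4, -0.4]
width: 0.144
t 32.42 pos [ 55.55 -27.35   2.83] yaw -70.00 levelrot [0.08 0.1  0.  ] F [ 0.   0.4 -0.4] w 0.144 q1 -0.56 q6 0.66
W red 3442 [323.6 264.6] [ 0.5709 -0.2668] (571, -267) (61, 14) -159.7
time_s: 33.52
tool_pos: [0.5548, -0.273, 0.1525]
tool_rot: [0.001, 0.828, 0.56, 0.001]
contact_force: [-0.6, -0.0, -0.3]
width: 0.143
t 33.52 pos [ 55.48 -27.3   15.25] yaw -21.83 levelrot [0.06 0.12 0.  ] F [-0.6 -0.  -0.3] w 0.143 q1 -0.56 q6 -0.18
```

```bash
python3 -m handwheel '[{"slide":[0,2,0],"rot":[0,0,10],"gripper":5},{"slide":[-0.2,4,0],"rot":[0,0,10],"gripper":5},{"slide":[-0.3,5,0],"rot":[0,0,10],"gripper":5},{"slide":[-0.3,5,0],"rot":[0,0,10],"gripper":5},{"slide":[-0.3,5,0],"rot":[0,0,10],"gripper":5},{"slide":[-0.3,5,0],"rot":[0,0,10],"gripper":5},{"slide":[-0.3,5,0],"rot":[0,0,10],"gripper":5},{"slide":[-0.3,5,0],"rot":[0,0,10],"gripper":5},{"slide":[-0.3,5,0],"rot":[0,0,10],"gripper":5},{"slide":[-0.3,5,0],"rot":[0,0,10],"gripper":5},{"slide":[-0.2,4,0],"rot":[0,0,10],"gripper":5},{"slide":[0,3,0],"rot":[0,0,9],"gripper":5}]'; python3 -m handwheel '[{"slide":[0,0,0],"rot":[0,0,0],"gripper":5},{"slide":[0,0,0],"rot":[0,0,0],"gripper":5},{"slide":[0,0,0],"rot":[0,0,0],"gripper":5}]'; python3 held.py r -0.0073 w21.png
```

```text
time_s: 35.02
tool_pos: [0.5235, 0.2715, 0.1531]
tool_rot: [0.001, -0.096, 0.995, 0.002]
contact_force: [0.3, -0.5, -1.2]
width: 0.145
time_s: 35.4
tool_pos: [0.523, 0.2719, 0.1528]
tool_rot: [0.001, -0.096, 0.995, 0.002]
contact_force: [0.6, 0.9, -0.3]
width: 0.146
t 35.40 pos [52.3  27.19 15.28] yaw 100.97 levelrot [-0.24  0.06  0.  ] F [ 0.6  0.9 -0.3] w 0.146 q1 0.37 q6 -1.40
tcp in case [-14.8  71.8] yaw-case 95.1
end [-61.5  67.6]
209 310 339 [-57.5  62.7] [-58.6  75.3]
227 309 339 [-49.4  62.9] [-50.5  76.1]
245 310 339 [-41.1  64. ] [-42.2  77. ]
263 310 339 [-32.5  64.6] [-33.7  77.8]
281 310 339 [-23.7  65.3] [-24.8  78.7]
299 310 339 [-14.5  66. ] [-15.6  79.7]
317 310 338 [-4.8 66.7] [-6.  80.2]
```

View pics/w21.png

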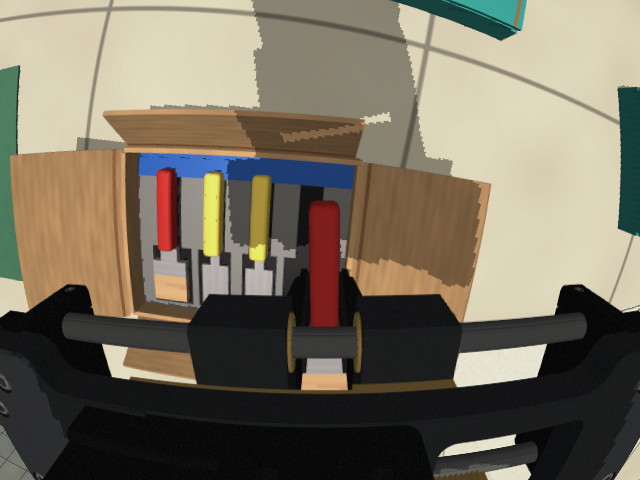

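```bash
python3 -m handwheel '[{"slide":[0.35,-1.1,0],"rot":[-0.2,0,-5],"gripper":5},{"slide":[0,0,-2],"rot":[0,0,0],"gripper":5},{"slide":[0,0,-3],"rot":[0,0,0],"gripper":5},{"slide":[0,0,-3],"rot":[0,0,0],"gripper":5},{"slide":[0,0,-1],"rot":[0,0,0],"gripper":5},{"slide":[0,0,0],"rot":[0,0,0],"gripper":5},{"slide":[0,0,0],"rot":[0,0,0],"gripper":5}]';python3 held.py r -0.0073 | head -6
```

```text
time_s: 36.33
tool_pos: [0.5289, 0.2562, 0.0632]
tool_rot: [0.003, -0.045, 0.999, 0.001]
contact_force: [-0.4, 0.7, -0.4]
width: 0.145
t 36.33 pos [52.89 25.62  6.32] yaw 95.17 levelrot [-0.09  0.29  0.  ] F [-0.4  0.7 -0.4] w 0.145 q1 0.34 q6 -1.32
tcp in case [-10.6  55.6] yaw-case 89.3
end [-57.6  56.2]
209 310 339 [-54.1  50.8] [-53.9  63.5]
227 310 339 [-46.   50.6] [-45.8  63.5]
245 310 339 [-37.6  50.4] [-37.4  63.5]
```

```bash
python3 -m handwheel '[{"slide":[-0.08,0.38,0],"rot":[-0.1,0.3,0.7],"gripper":5},{"slide":[0,0,0],"rot":[0,0,0],"gripper":5},{"slide":[0,0,0],"rot":[0,0,0],"gripper":5}]';python3 held.py r -0.0073 w22.png | head -6
```

```text
time_s: 36.75
tool_pos: [0.5286, 0.2607, 0.065]
tool_rot: [0.001, -0.052, 0.999, 0.0]
contact_force: [-0.0, 0.0, -0.6]
width: 0.145
t 36.75 pos [52.86 26.07  6.5 ] yaw 95.94 levelrot [-0.04  0.12  0.  ] F [-0.   0.  -0.6] w 0.145 q1 0.35 q6 -1.33
tcp in case [-10.4  60.1] yaw-case 90.07
end [-57.4  61.3]
209 309 339 [-53.8  54.3] [-53.8  67.5]
227 309 339 [-45.7  54.3] [-45.7  67.5]
245 309 339 [-37.4  54.2] [-37.4  67.6]
```

View pics/w22.png

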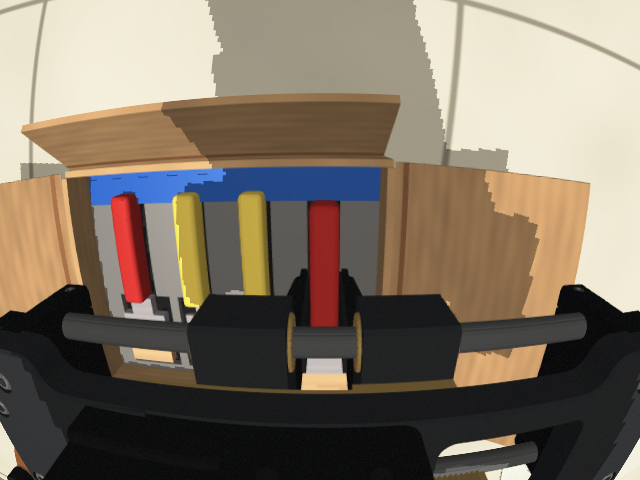

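Aligned. Descend to z ≈ 2.98 cm.

```bash
python3 -m handwheel '[{"slide":[0,-0.03,-1.2],"rot":[0,0.1,0],"gripper":5},{"slide":[0,0,-1.2],"rot":[0,0,0],"gripper":5},{"slide":[0,0,-0.5],"rot":[0,0,0],"gripper":5},{"slide":[0,0,0],"rot":[0,0,0],"gripper":5}]';python3 held.py r -0.0073 w18.png|head -5
python3 -m handwheel '[{"slide":[0,0,-0.35],"rot":[0,0,0],"gripper":5},{"slide":[0,0,0],"rot":[0,0,0],"gripper":5}]';python3 held.py r -0.0073|head -5
```

```text
time_s: 37.3
tool_pos: [0.5281, 0.2602, 0.033]
tool_rot: [-0.001, -0.052, 0.999, 0.0]
contact_force: [0.3, -0.4, -1.1]
width: 0.145
t 37.30 pos [52.81 26.02  3.3 ] yaw 95.94 levelrot [-0.01 -0.07 -0.  ] F [ 0.3 -0.4 -1.1] w 0.145 q1 0.35 q6 -1.33
tcp in case [-10.9  59.6] yaw-case 90.07
end [-57.9  60.5]
209 310 338 [-54.3  54.2] [-54.3  66.5]
227 309 339 [-46.2  53.7] [-46.2  67. ]
time_s: 37.6
tool_pos: [0.5284, 0.2603, 0.0299]
tool_rot: [-0.0, -0.052, 0.999, 0.0]
contact_force: [0.3, 0.1, -0.3]
width: 0.146
t 37.60 pos [52.84 26.03  2.99] yaw 95.94 levelrot [-0.03 -0.02 -0.  ] F [ 0.3  0.1 -0.3] w 0.146 q1 0.35 q6 -1.33
tcp in case [-10.6  59.7] yaw-case 90.07
end [-57.1  60.2]
210 310 338 [-53.6  54.3] [-53.6  66.6]
228 309 339 [-45.4  53.8] [-45.4  67.1]
```

```bash
python3 -m handwheel '[{"slide":[0,0,0],"rot":[0,0,0],"gripper":26},{"slide":[0,0,0],"rot":[0,0,0],"gripper":26},{"slide":[0,0,0],"rot":[0,0,0],"gripper":26},{"slide":[0,0,2],"rot":[0,0,0],"gripper":26},{"slide":[0,0,4],"rot":[0,0,0],"gripper":26},{"slide":[0,0,5],"rot":[0,0,0],"gripper":26},{"slide":[0,-2,5],"rot":[0,0,0],"gripper":0},{"slide":[0,-3,3],"rot":[0,0,0],"gripper":0},{"slide":[0,0,0],"rot":[0,0,0],"gripper":0},{"slide":[0,0,0],"rot":[0,0,0],"gripper":0}]';python3 wt.py w23.png; python3 st.py
```

```text
time_s: 38.9
tool_pos: [0.5274, 0.2094, 0.2255]
tool_rot: [-0.0, -0.052, 0.999, 0.0]
contact_force: [-0.9, 0.8, 0.1]
width: 0.006
W yel 1033 [294.3 208.6] [0.5258 0.1808] (526, 181) (69, 15) 5.8
W yel 1028 [334.  208.7] [0.522  0.2196] (522, 220) (69, 14) 6.2
W red 888 [252.8 207.1] [0.5283 0.1395] (530, 140) (67, 15) 5.8
W red 921 [374.5 207.3] [0.5163 0.2591] (517, 259) (68, 14) 6.3
[0.5274 0.2096 0.2251] [-4.000e-04 -5.230e-02  9.986e-01 -0.000e+00] yaw 96.0 q [ 0.26  0.42  1.71  0.    1.02 -1.41]
t 39.00 pos [52.74 20.96 22.51] yaw 96.00 levelrot [ 0.   -0.05  0.  ] F [-0.   0.1  0.8] w 0.003 q1 0.26 q6 -1.41
```

View pics/w23.png

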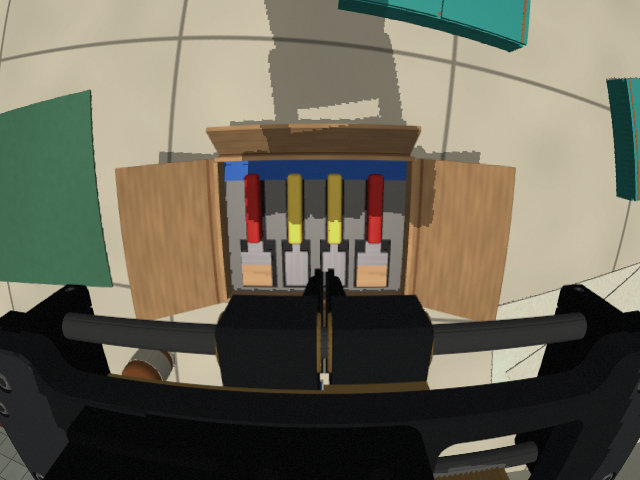

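```bash
cat > ct.py <<'E'
import sys
from h import *
from st import st
p,y=st()
a=CASE[2];d=p[:2]-np.array(CASE[:2])
print('tcp case mm',(1000*np.array([np.cos(a)*d[0]+np.sin(a)*d[1],-np.sin(a)*d[0]+np.cos(a)*d[1],p[2]])).round(1))
if len(sys.argv)>1:
    t=cw(*[float(v)/1000 for v in sys.argv[1:4]]); print('delta cm',((t-p)*100).round(2))
E
python3 -m handwheel '[{"slide":[-3,-0.5,0],"rot":[0,0,0],"gripper":0},{"slide":[-4,-0.7,0],"rot":[0,0,0],"gripper":0},{"slide":[-4,-0.7,0],"rot":[0,0,0],"gripper":0},{"slide":[0,0,-3],"rot":[0,0,0],"gripper":0},{"slide":[0,0,-4],"rot":[0,0,0],"gripper":0},{"slide":[0,0,-3],"rot":[0,0,0],"gripper":0},{"slide":[0,0,0],"rot":[0,0,0],"gripper":0},{"slide":[0,0,0],"rot":[0,0,0],"gripper":0}]';python3 ct.py -125 0 79
```

```text
time_s: 40.0
tool_pos: [0.4113, 0.1937, 0.1161]
tool_rot: [-0.006, -0.055, 0.998, -0.001]
contact_force: [0.3, -0.8, 0.2]
width: 0.006
t 40.00 pos [41.13 19.37 11.61] yaw 96.32 levelrot [ 0.16 -0.68  0.  ] F [ 0.3 -0.8  0.2] w 0.006 q1 0.29 q6 -1.39
tcp case mm [-133.9    5.4  116.1]
delta cm [ 0.94 -0.44 -3.71]
```

```bash
python3 -m handwheel '[{"slide":[0.5,-0.4,-2],"rot":[0.1,-0.7,-0.3],"gripper":0},{"slide":[0,0,-1.7],"rot":[0,0,0],"gripper":0},{"slide":[0,0,0],"rot":[0,0,0],"gripper":0},{"slide":[0,0,0],"rot":[0,0,0],"gripper":0}]';python3 ct.py -125 0 79; python3 - <<'E'
from h import *
cap('scene','s2.png');cap('wrist','w24.png')
E
```

```text
time_s: 40.5
tool_pos: [0.4185, 0.1907, 0.0823]
tool_rot: [0.003, -0.053, 0.999, 0.0]
contact_force: [1.0, -0.0, -0.2]
width: 0.008
t 40.50 pos [41.85 19.07  8.23] yaw 96.06 levelrot [-0.05  0.39  0.  ] F [ 1.  -0.  -0.2] w 0.008 q1 0.28 q6 -1.39
tcp case mm [-127.1    1.7   82.3]
delta cm [ 0.22 -0.15 -0.33]
```

View pics/s2.png

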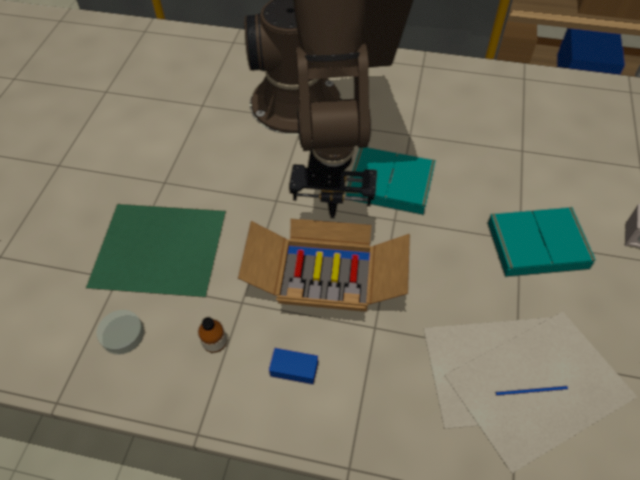

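View pics/w24.png

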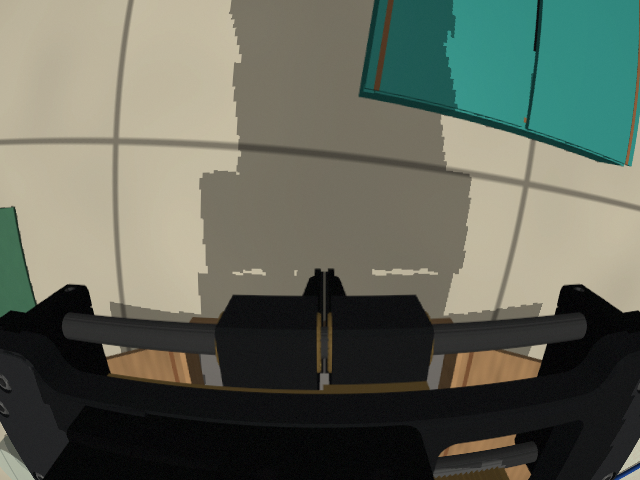

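```bash
python3 -m handwheel '[{"slide":[1,0.1,-0.1],"rot":[0,0.3,0],"gripper":0},{"slide":[1,0.1,0],"rot":[0,0,0],"gripper":0},{"slide":[1,0.1,0.2],"rot":[0,0,0],"gripper":0},{"slide":[0.8,0.08,0.3],"rot":[0,0,0],"gripper":0},{"slide":[0,0,0],"rot":[0,0,0],"gripper":0}]';python3 ct.py -82 0 87; python3 - <<'E'
from h import *
c=cap('scene','s3.png');cv2.imwrite('pics/s3.png',cv2.resize(c['frame'][150:330,220:440],None,fx=3,fy=3))
E
```

```text
time_s: 41.22
tool_pos: [0.4598, 0.1949, 0.0874]
tool_rot: [0.001, -0.053, 0.999, 0.001]
contact_force: [0.0, -0.9, -0.8]
width: 0.004
t 41.23 pos [45.98 19.49  8.74] yaw 96.05 levelrot [-0.07  0.14  0.  ] F [ 0.  -0.9 -0.8] w 0.004 q1 0.27 q6 -1.41
tcp case mm [-85.6   1.6  87.4]
delta cm [ 0.37 -0.13 -0.04]
```

View pics/s3.png

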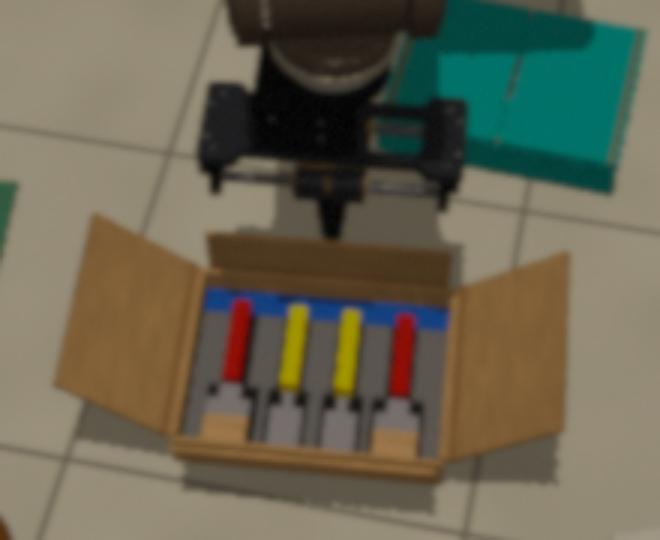

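```bash
python3 -m handwheel '[{"slide":[0.8,0.05,0],"rot":[0,0.1,0],"gripper":0},{"slide":[1.1,0.1,-0.3],"rot":[0,0,0],"gripper":0},{"slide":[1.0,0.1,-0.5],"rot":[0,0,0],"gripper":0},{"slide":[0,0,0],"rot":[0,0,0],"gripper":0}]';python3 ct.py -58 0 80; python3 -m handwheel '[{"slide":[0.8,0.05,-0.8],"rot":[0,0,0],"gripper":0},{"slide":[0.5,0.05,-1],"rot":[0,0,0],"gripper":0},{"slide":[0.2,0,-0.6],"rot":[0,0,0],"gripper":0},{"slide":[0,0,0],"rot":[0,0,0],"gripper":0}]';python3 ct.py -43 0 51
python3 - <<'E'
from h import *
c=cap('scene','s3.png');cv2.imwrite('pics/s4.png',cv2.resize(c['frame'][150:330,220:440],None,fx=3,fy=3))
E
```

```text
time_s: 41.78
tool_pos: [0.4901, 0.1975, 0.0784]
tool_rot: [-0.0, -0.053, 0.999, 0.0]
contact_force: [0.7, 0.3, -0.4]
width: 0.007
t 41.77 pos [49.01 19.75  7.84] yaw 96.06 levelrot [-0.05 -0.03 -0.  ] F [ 0.7  0.3 -0.4] w 0.007 q1 0.26 q6 -1.42
tcp case mm [-55.2   1.1  78.4]
delta cm [-0.27 -0.14  0.16]
time_s: 42.28
tool_pos: [0.5059, 0.1984, 0.0522]
tool_rot: [-0.001, -0.053, 0.999, 0.0]
contact_force: [-0.3, 0.0, -0.1]
width: 0.002
t 42.27 pos [50.59 19.84  5.22] yaw 96.06 levelrot [-0.04 -0.07 -0.  ] F [-0.3  0.  -0.1] w 0.002 q1 0.25 q6 -1.43
tcp case mm [-39.3   0.5  52.2]
delta cm [-0.36 -0.08 -0.12]
```

View pics/s4.png

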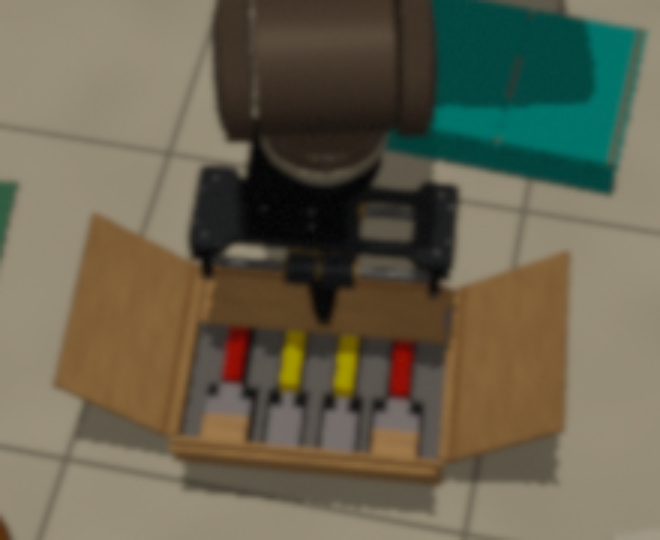

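```bash
python3 -m handwheel '[{"slide":[0,0,-0.3],"rot":[0,0,0],"gripper":0},{"slide":[0,0,-0.3],"rot":[0,0,0],"gripper":0},{"slide":[0,0,-0.3],"rot":[0,0,0],"gripper":0}]';python3 ct.py;  python3 -m handwheel '[{"slide":[0,0,-0.3],"rot":[0,0,0],"gripper":0},{"slide":[0,0,-0.3],"rot":[0,0,0],"gripper":0}]'; python3 ct.py
```

```text
time_s: 42.7
tool_pos: [0.5062, 0.1986, 0.0506]
tool_rot: [0.002, -0.053, 0.999, 0.001]
contact_force: [-12.2, -4.3, 44.1]
width: 0.006
t 42.70 pos [50.62 19.86  5.06] yaw 96.10 levelrot [-0.09  0.21  0.  ] F [-12.2  -4.3  44.1] w 0.006 q1 0.25 q6 -1.43
tcp case mm [-39.1   0.6  50.6]
time_s: 42.95
tool_pos: [0.5061, 0.1986, 0.0507]
tool_rot: [0.004, -0.053, 0.999, 0.001]
contact_force: [-10.8, -3.9, 39.2]
width: 0.007
t 42.95 pos [50.61 19.86  5.07] yaw 96.13 levelrot [-0.14  0.44  0.  ] F [-10.8  -3.9  39.2] w 0.007 q1 0.25 q6 -1.43
tcp case mm [-39.2   0.6  50.7]
```

```bash
python3 -m handwheel '[{"slide":[0,0,1],"rot":[0.1,0.4,0],"gripper":0},{"slide":[0,0,3],"rot":[0,0,0],"gripper":0},{"slide":[0,0,5],"rot":[0,0,0],"gripper":0},{"slide":[2,0.2,2],"rot":[0,0,0],"gripper":0},{"slide":[5,0.5,0],"rot":[0,0,0],"gripper":0},{"slide":[6,0.6,0],"rot":[0,0,0],"gripper":0},{"slide":[4,0.4,0],"rot":[0,0,0],"gripper":0},{"slide":[0,0,0],"rot":[0,0,0],"gripper":0},{"slide":[0,0,0],"rot":[0,0,0],"gripper":0}]';python3 ct.py 127 0 81; python3 - <<'E'
from h import *
c=cap('top')
for u,v in((305,167),(340,167),(322,155)): print(pix(c,u,v,.035)-cw(0,0,0))
cap('wrist','w25.png')
E
```

```text
time_s: 44.08
tool_pos: [0.6793, 0.216, 0.1682]
tool_rot: [0.002, -0.054, 0.999, 0.003]
contact_force: [0.1, -0.5, -0.2]
width: 0.005
t 44.08 pos [67.93 21.6  16.82] yaw 96.19 levelrot [-0.31  0.24  0.  ] F [ 0.1 -0.5 -0.2] w 0.005 q1 0.21 q6 -1.47
tcp case mm [135.    0.2 168.2]
delta cm [-0.79 -0.1  -8.72]
[0.18531315 0.02555819 0.035     ]
[ 0.18729756 -0.06232176  0.035     ]
[ 0.21753774 -0.0164345   0.035     ]
```

View pics/w25.png

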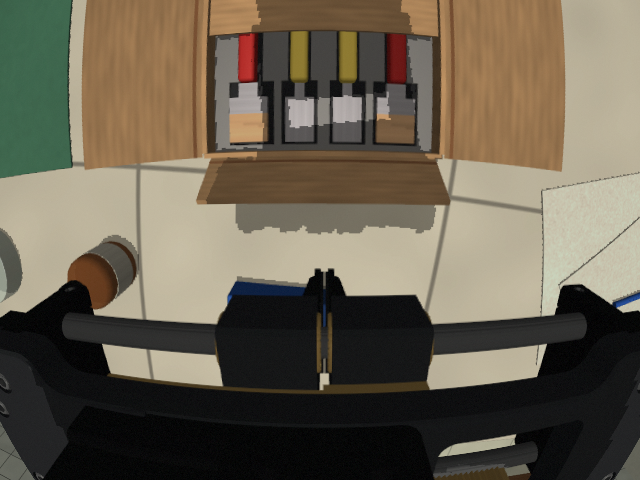

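```bash
python3 -m handwheel '[{"slide":[-0.8,-0.1,-2],"rot":[-0.3,0.2,-0.2],"gripper":0},{"slide":[0,0,-3],"rot":[0,0,0],"gripper":0},{"slide":[0,0,-2.5],"rot":[0,0,0],"gripper":0},{"slide":[0,0,-1],"rot":[0,0,0],"gripper":0},{"slide":[0,0,0],"rot":[0,0,0],"gripper":0},{"slide":[0,0,0],"rot":[0,0,0],"gripper":0}]';python3 ct.py 127 0 81; python3 - <<'E'
from h import *
cap('wrist','w26.png')
E
```

```text
time_s: 44.92
tool_pos: [0.6683, 0.2157, 0.0859]
tool_rot: [0.002, -0.053, 0.999, 0.0]
contact_force: [0.2, -0.3, -0.0]
width: 0.002
t 44.92 pos [66.83 21.57  8.59] yaw 96.07 levelrot [-0.06  0.27  0.  ] F [ 0.2 -0.3 -0. ] w 0.002 q1 0.22 q6 -1.46
tcp case mm [124.    1.   85.9]
delta cm [ 0.31 -0.07 -0.49]
```

View pics/w26.png

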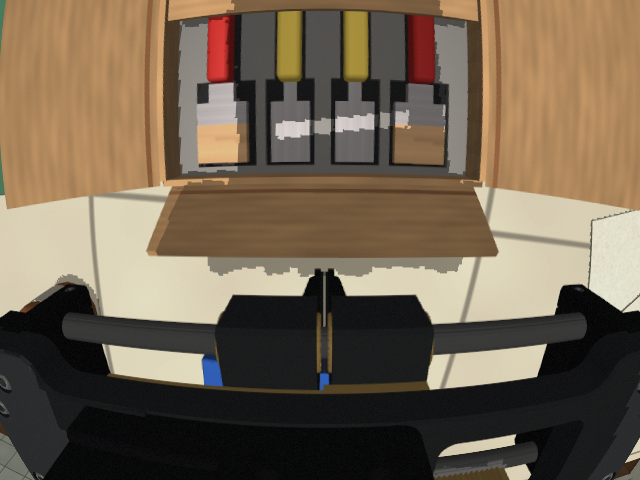

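```bash
python3 -m handwheel '[{"slide":[-0.6,-0.1,-0.5],"rot":[0,0.2,0],"gripper":0},{"slide":[-1,-0.1,0],"rot":[0,0,0],"gripper":0},{"slide":[-1,-0.1,0.2],"rot":[0,0,0],"gripper":0},{"slide":[-1,-0.1,0.3],"rot":[0,0,0],"gripper":0},{"slide":[0,0,0],"rot":[0,0,0],"gripper":0}]';python3 ct.py 82 0 87; python3 - <<'E'
from h import *
cap('wrist','w27.png')
E
```

```text
time_s: 45.6
tool_pos: [0.6301, 0.2115, 0.088]
tool_rot: [0.002, -0.053, 0.999, 0.001]
contact_force: [0.5, -0.2, 0.2]
width: 0.004
t 45.60 pos [63.01 21.15  8.8 ] yaw 96.07 levelrot [-0.09  0.23  0.  ] F [ 0.5 -0.2  0.2] w 0.004 q1 0.22 q6 -1.45
tcp case mm [85.6  0.8 88. ]
delta cm [-0.35 -0.11 -0.1 ]
```

View pics/w27.png

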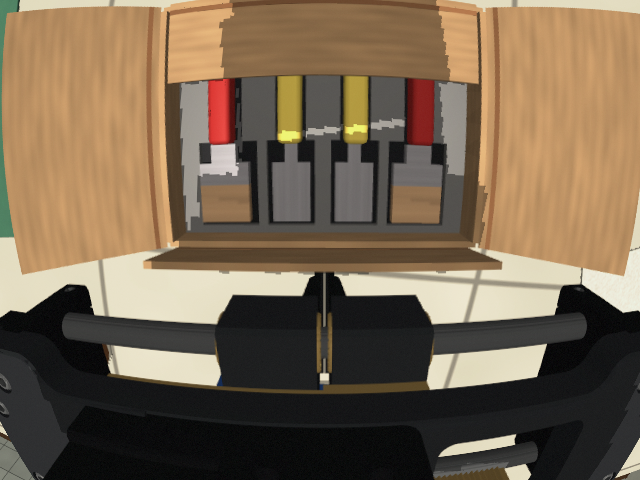

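Upright now; the tools lie well in their slots. Continue over and down.

```bash
python3 -m handwheel '[{"slide":[-0.8,-0.1,0],"rot":[0,0.2,0],"gripper":0},{"slide":[-1.1,-0.12,-0.3],"rot":[0,0,0],"gripper":0},{"slide":[-1.0,-0.1,-0.5],"rot":[0,0,0],"gripper":0},{"slide":[0,0,0],"rot":[0,0,0],"gripper":0}]';python3 ct.py 58 0 80; python3 -m handwheel '[{"slide":[-0.7,-0.1,-0.8],"rot":[0,0,0],"gripper":0},{"slide":[-0.4,-0.05,-1],"rot":[0,0,0],"gripper":0},{"slide":[-0.2,0,-0.6],"rot":[0,0,0],"gripper":0},{"slide":[0,0,0],"rot":[0,0,0],"gripper":0}]';python3 ct.py 43 0 51
```

```text
time_s: 46.15
tool_pos: [0.5994, 0.208, 0.0789]
tool_rot: [0.0, -0.053, 0.999, 0.001]
contact_force: [0.7, 0.0, -0.2]
width: 0.003
t 46.15 pos [59.94 20.8   7.89] yaw 96.06 levelrot [-0.09 -0.   -0.  ] F [ 0.7  0.  -0.2] w 0.003 q1 0.23 q6 -1.45
tcp case mm [54.6  0.4 78.9]
delta cm [ 0.34 -0.01  0.11]
time_s: 46.65
tool_pos: [0.5854, 0.2064, 0.0528]
tool_rot: [-0.0, -0.053, 0.999, 0.001]
contact_force: [0.6, 0.4, 0.2]
width: 0.005
t 46.65 pos [58.54 20.64  5.28] yaw 96.07 levelrot [-0.08 -0.04 -0.  ] F [0.6 0.4 0.2] w 0.005 q1 0.23 q6 -1.45
tcp case mm [40.5  0.3 52.8]
delta cm [ 0.25 -0.   -0.18]
```

```bash
python3 -m handwheel '[{"slide":[0,0,-0.2],"rot":[0,0,0],"gripper":0},{"slide":[0,0,-0.2],"rot":[0,0,0],"gripper":0},{"slide":[0,0,-0.2],"rot":[0,0,0],"gripper":0},{"slide":[0,0,-0.2],"rot":[0,0,0],"gripper":0}]';python3 ct.py; python3 -m handwheel '[{"slide":[0,0,1],"rot":[0,0.2,0],"gripper":0},{"slide":[0,0,4],"rot":[0,0,0],"gripper":0},{"slide":[0,0,5],"rot":[0,0,0],"gripper":0},{"slide":[0,0,5],"rot":[0,0,0],"gripper":0},{"slide":[0,0,0],"rot":[0,0,0],"gripper":0}]';python3 ct.py 0 195 95; python3 - <<'E'
from h import *
cap('wrist','w28.png')
c=cap('scene');cv2.imwrite('pics/s5.png',cv2.resize(c['frame'][150:330,220:440],None,fx=3,fy=3))
E
```

```text
time_s: 47.15
tool_pos: [0.5855, 0.2065, 0.051]
tool_rot: [0.001, -0.053, 0.999, 0.001]
contact_force: [-8.4, -2.3, 21.6]
width: 0.012
t 47.15 pos [58.55 20.65  5.1 ] yaw 96.09 levelrot [-0.1   0.07  0.  ] F [-8.4 -2.3 21.6] w 0.012 q1 0.23 q6 -1.45
tcp case mm [40.7  0.3 51. ]
time_s: 47.78
tool_pos: [0.5857, 0.2064, 0.2071]
tool_rot: [-0.001, -0.053, 0.999, 0.001]
contact_force: [0.5, -0.5, -0.3]
width: 0.005
t 47.77 pos [58.57 20.64 20.71] yaw 96.07 levelrot [-0.12 -0.06 -0.  ] F [ 0.5 -0.5 -0.3] w 0.005 q1 0.23 q6 -1.45
tcp case mm [4.090e+01 2.000e-01 2.071e+02]
delta cm [ -6.06  18.96 -11.21]
```

View pics/w28.png

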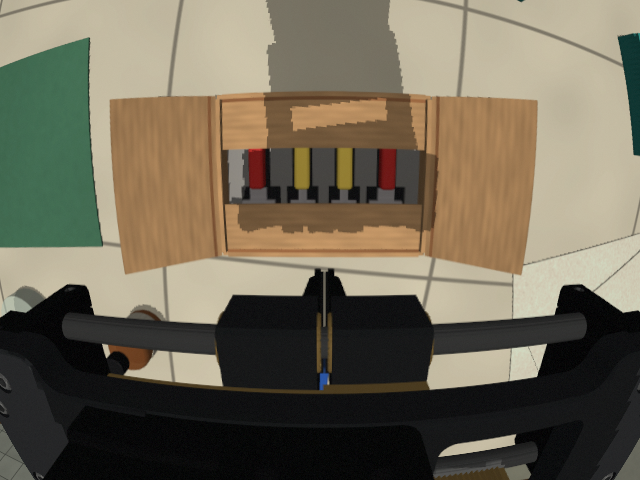

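View pics/s5.png

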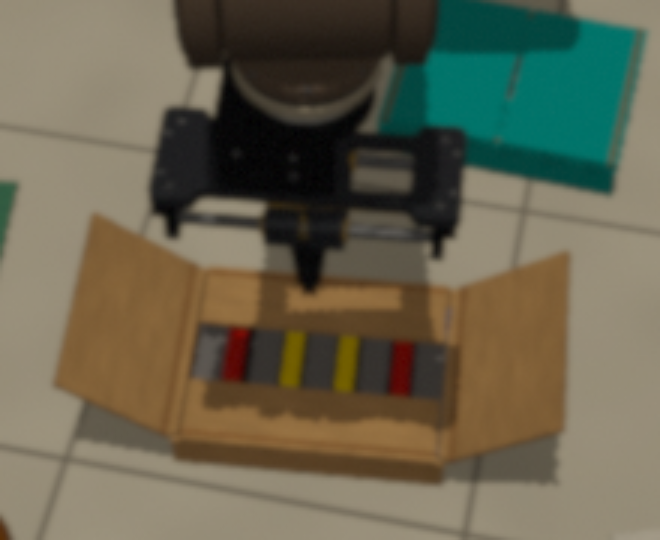

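```bash
python3 -m handwheel '[{"slide":[-1,3,0],"rot":[0,0,0],"gripper":0},{"slide":[-1.5,4.5,0],"rot":[0,0,0],"gripper":0},{"slide":[-1.5,5,0],"rot":[0,0,0],"gripper":0},{"slide":[-1.2,4.5,0],"rot":[0,0,0],"gripper":0},{"slide":[-1,3,0],"rot":[0,0,0],"gripper":0},{"slide":[0,0,-2],"rot":[0,0,0],"gripper":0},{"slide":[0,0,-3],"rot":[0,0,0],"gripper":0},{"slide":[0,0,-2],"rot":[0,0,0],"gripper":0},{"slide":[0,0,0],"rot":[0,0,0],"gripper":0},{"slide":[0,0,0],"rot":[0,0,0],"gripper":0}]'; python3 ct.py 0 197 97
```

```text
time_s: 49.12
tool_pos: [0.5149, 0.4096, 0.1138]
tool_rot: [-0.015, -0.052, 0.998, -0.005]
contact_force: [-0.7, 0.5, 0.3]
width: 0.005
t 49.12 pos [51.49 40.96 11.38] yaw 96.02 levelrot [ 0.67 -1.7   0.  ] F [-0.7  0.5  0.3] w 0.005 q1 0.57 q6 -1.11
tcp case mm [ -8.8 209.6 113.8]
delta cm [ 1.   -1.16 -1.68]
```

```bash
python3 -m handwheel '[{"slide":[0.8,-0.6,-1],"rot":[0.6,-1.7,0],"gripper":0},{"slide":[0,0,-0.7],"rot":[0,0,0],"gripper":0},{"slide":[0,0,0],"rot":[0,0,0],"gripper":0},{"slide":[0,0,0],"rot":[0,0,0],"gripper":0}]'; python3 ct.py 0 197 97;python3 - <<'E'
from h import *
cap('wrist','w29.png')
E
```

```text
time_s: 49.62
tool_pos: [0.5236, 0.4041, 0.0984]
tool_rot: [0.001, -0.052, 0.999, 0.0]
contact_force: [-0.4, 0.5, -0.3]
width: 0.003
t 49.62 pos [52.36 40.41  9.84] yaw 96.00 levelrot [-0.01  0.11  0.  ] F [-0.4  0.5 -0.3] w 0.003 q1 0.56 q6 -1.12
tcp case mm [ -0.8 203.2  98.4]
delta cm [ 0.14 -0.61 -0.14]
```

View pics/w29.png

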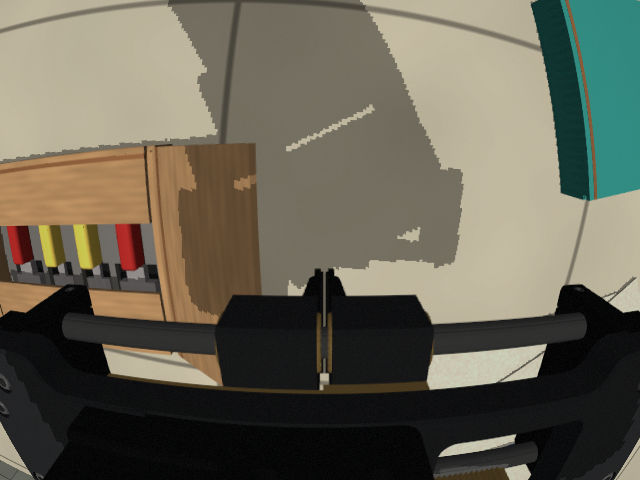

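```bash
python3 -m handwheel '[{"slide":[0.1,-1.1,-0.1],"rot":[0,0,0],"gripper":0},{"slide":[0.1,-1.1,0.2],"rot":[0,0,0],"gripper":0},{"slide":[0.15,-1.5,1.1],"rot":[0,0,0],"gripper":0},{"slide":[0.1,-1,0.65],"rot":[0,0,0],"gripper":0},{"slide":[0.1,-1,0.65],"rot":[0,0,0],"gripper":0},{"slide":[0,0,0],"rot":[0,0,0],"gripper":0}]'; python3 ct.py 0 122 131;python3 - <<'E'
from h import *
c=cap('scene');cv2.imwrite('pics/s6.png',cv2.resize(c['frame'][130:330,220:460],None,fx=3,fy=3))
E
```

```text
time_s: 50.42
tool_pos: [0.5301, 0.3445, 0.1274]
tool_rot: [0.003, -0.052, 0.999, 0.002]
contact_force: [0.5, 0.3, 0.1]
width: 0.008
t 50.42 pos [53.01 34.45 12.74] yaw 95.95 levelrot [-0.26  0.32  0.  ] F [0.5 0.3 0.1] w 0.008 q1 0.47 q6 -1.20
tcp case mm [ -0.4 143.3 127.4]
delta cm [ 0.26 -2.12  0.36]
```

View pics/s6.png

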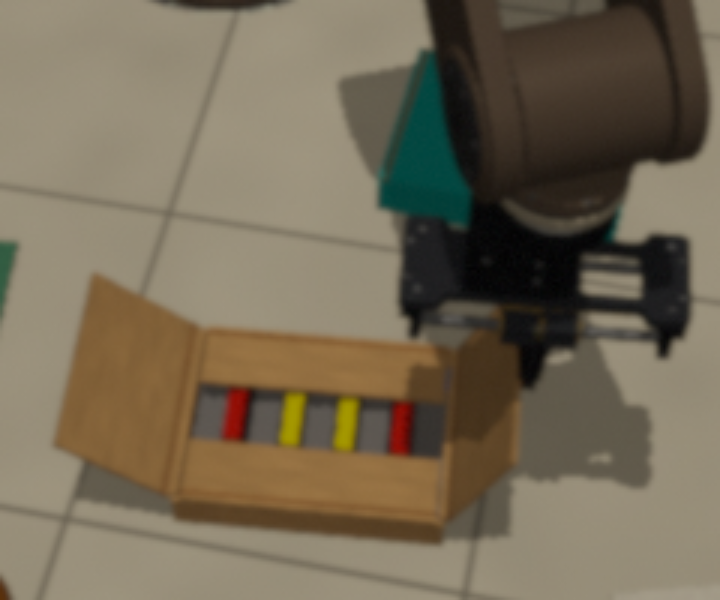

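```bash
python3 -m handwheel '[{"slide":[0.1,-1,0.2],"rot":[-0.2,0.3,0],"gripper":0},{"slide":[0.1,-1.1,0.2],"rot":[0,0,0],"gripper":0},{"slide":[0.15,-1.5,0.1],"rot":[0,0,0],"gripper":0},{"slide":[0,0,0],"rot":[0,0,0],"gripper":0}]'; python3 ct.py 0 106 133;python3 - <<'E'
from h import *
c=cap('scene');cv2.imwrite('pics/s7.png',cv2.resize(c['frame'][130:330,220:460],None,fx=3,fy=3))
E
```

```text
time_s: 50.98
tool_pos: [0.5337, 0.3111, 0.1361]
tool_rot: [0.002, -0.053, 0.999, 0.003]
contact_force: [0.4, 0.0, -0.8]
width: 0.003
t 50.98 pos [53.37 31.11 13.61] yaw 96.03 levelrot [-0.36  0.2   0.  ] F [ 0.4  0.  -0.8] w 0.003 q1 0.42 q6 -1.26
tcp case mm [ -0.2 109.7 136.1]
delta cm [ 0.05 -0.36 -0.31]
```

View pics/s7.png

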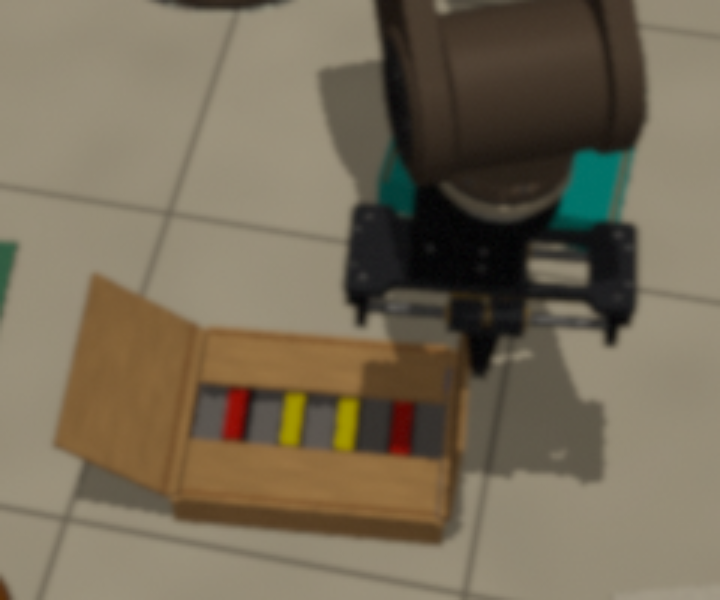

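```bash
python3 -m handwheel '[{"slide":[0.1,-1.1,-0.4],"rot":[-0.3,0.2,0],"gripper":0},{"slide":[0.1,-1.0,-0.3],"rot":[0,0,0],"gripper":0},{"slide":[0.1,-1.0,-0.3],"rot":[0,0,0],"gripper":0},{"slide":[0.1,-0.9,-0.4],"rot":[0,0,0],"gripper":0},{"slide":[0.1,-0.9,-0.6],"rot":[0,0,0],"gripper":0},{"slide":[0.1,-0.9,-0.7],"rot":[0,0,0],"gripper":0},{"slide":[0,0,0],"rot":[0,0,0],"gripper":0}]'; python3 ct.py 0 52 110;python3 - <<'E'
from h import *
c=cap('scene');cv2.imwrite('pics/s8.png',cv2.resize(c['frame'][130:330,220:460],None,fx=3,fy=3))
E
```

```text
time_s: 51.9
tool_pos: [0.5393, 0.2494, 0.1052]
tool_rot: [-0.002, -0.053, 0.999, -0.0]
contact_force: [0.4, 0.3, -0.6]
width: 0.005
t 51.90 pos [53.93 24.94 10.52] yaw 96.05 levelrot [ 0.03 -0.2   0.  ] F [ 0.4  0.3 -0.6] w 0.005 q1 0.32 q6 -1.36
tcp case mm [ -0.9  47.7 105.2]
delta cm [0.05 0.44 0.48]
```

View pics/s8.png

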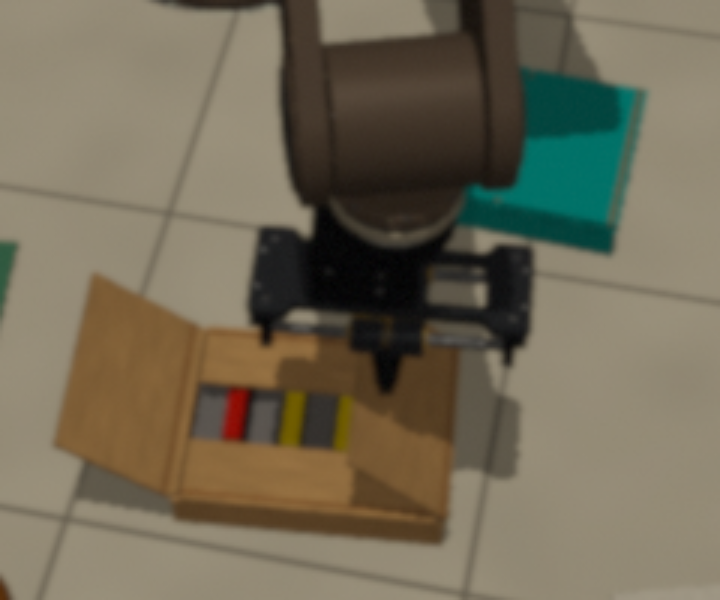

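Going over well. Finish: down to (28, z 55).

```bash
python3 -m handwheel '[{"slide":[0.1,-0.7,-0.8],"rot":[0,-0.2,0],"gripper":0},{"slide":[0.05,-0.5,-1],"rot":[0,0,0],"gripper":0},{"slide":[0.05,-0.4,-1],"rot":[0,0,0],"gripper":0},{"slide":[0,-0.3,-1],"rot":[0,0,0],"gripper":0},{"slide":[0,-0.1,-0.9],"rot":[0,0,0],"gripper":0},{"slide":[0,0,0],"rot":[0,0,0],"gripper":0}]'; python3 ct.py 0 27 55; python3 -m handwheel '[{"slide":[0,0,-0.2],"rot":[0,0,0],"gripper":0},{"slide":[0,0,-0.2],"rot":[0,0,0],"gripper":0},{"slide":[0,0,-0.2],"rot":[0,0,0],"gripper":0}]'; python3 ct.py
```

```text
time_s: 52.7
tool_pos: [0.5417, 0.2288, 0.0553]
tool_rot: [0.001, -0.053, 0.999, -0.0]
contact_force: [-0.3, 0.7, 4.9]
width: 0.004
t 52.70 pos [54.17 22.88  5.53] yaw 96.10 levelrot [0.   0.08 0.  ] F [-0.3  0.7  4.9] w 0.004 q1 0.29 q6 -1.39
tcp case mm [-0.7 27.  55.3]
delta cm [ 0.07  0.   -0.03]
time_s: 53.08
tool_pos: [0.5419, 0.2289, 0.0547]
tool_rot: [0.002, -0.054, 0.999, -0.0]
contact_force: [-8.1, -4.5, 29.3]
width: 0.005
t 53.08 pos [54.19 22.89  5.47] yaw 96.16 levelrot [-0.01  0.23  0.  ] F [-8.1 -4.5 29.3] w 0.005 q1 0.29 q6 -1.39
tcp case mm [-0.5 27.1 54.7]
```

```bash
python3 -m handwheel '[{"slide":[0,0,1],"rot":[0,0.2,0],"gripper":0},{"slide":[0,0,4],"rot":[0,0,0],"gripper":0},{"slide":[0,0,5],"rot":[0,0,0],"gripper":0},{"slide":[0,0,5],"rot":[0,0,0],"gripper":0},{"slide":[0.3,-3,0],"rot":[0,0,0],"gripper":0},{"slide":[0.5,-5,0],"rot":[0,0,0],"gripper":0},{"slide":[0.5,-5,0],"rot":[0,0,0],"gripper":0},{"slide":[0.5,-5,0],"rot":[0,0,0],"gripper":0},{"slide":[0.3,-4,0],"rot":[0,0,0],"gripper":0},{"slide":[0.1,-1.5,0],"rot":[0,0,0],"gripper":0},{"slide":[0,0,0],"rot":[0,0,0],"gripper":0},{"slide":[0,0,0],"rot":[0,0,0],"gripper":0}]'; python3 ct.py 0 -203 97;python3 - <<'E'
from h import *
cap('wrist','w30.png');c=cap('top')
print(pix(c,391,158,.09)-cw(0,0,0))
E
```

```text
time_s: 54.58
tool_pos: [0.563, -0.0103, 0.209]
tool_rot: [0.0, -0.056, 0.998, 0.0]
contact_force: [0.7, 0.3, 0.6]
width: 0.003
t 54.58 pos [56.3  -1.03 20.9 ] yaw 96.36 levelrot [-0.05  0.04  0.  ] F [0.7 0.3 0.6] w 0.003 q1 -0.14 q6 -1.82
tcp case mm [  -3.9 -213.   209. ]
delta cm [  0.29   1.03 -11.2 ]
[ 0.1954939  -0.18236557  0.09      ]
```

View pics/w30.png

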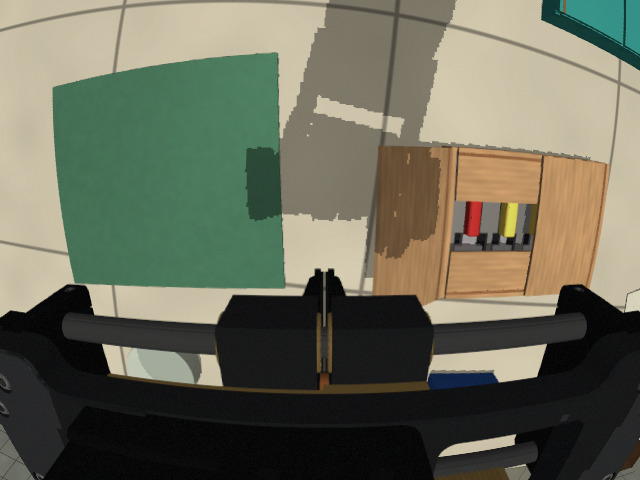

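```bash
python3 -m handwheel '[{"slide":[0,0.3,-3],"rot":[0,0,-0.4],"gripper":0},{"slide":[0,0,-4],"rot":[0,0,0],"gripper":0},{"slide":[0,0,-3],"rot":[0,0,0],"gripper":0},{"slide":[0,0,-1],"rot":[0,0,0],"gripper":0},{"slide":[0,0,0],"rot":[0,0,0],"gripper":0},{"slide":[0,0,0],"rot":[0,0,0],"gripper":0}]'; python3 ct.py 0 -203 97
```

```text
time_s: 55.42
tool_pos: [0.5641, -0.0022, 0.0987]
tool_rot: [0.003, -0.055, 0.998, 0.0]
contact_force: [-0.0, 0.7, -0.3]
width: 0.007
t 55.42 pos [56.41 -0.22  9.87] yaw 96.36 levelrot [-0.03  0.31  0.  ] F [-0.   0.7 -0.3] w 0.007 q1 -0.12 q6 -1.80
tcp case mm [  -2.  -205.1   98.7]
delta cm [ 0.18  0.23 -0.17]
```

```bash
python3 -m handwheel '[{"slide":[-0.1,1.2,-0.1],"rot":[0,0.3,-0.4],"gripper":0},{"slide":[-0.1,1.1,0.2],"rot":[0,0,0],"gripper":0},{"slide":[-0.15,1.5,1.1],"rot":[0,0,0],"gripper":0},{"slide":[-0.1,1,0.65],"rot":[0,0,0],"gripper":0},{"slide":[-0.1,1,0.65],"rot":[0,0,0],"gripper":0},{"slide":[0,0,0],"rot":[0,0,0],"gripper":0}]'; python3 ct.py 0 -122 131;python3 - <<'E'
from h import *
c=cap('scene');cv2.imwrite('pics/s9.png',cv2.resize(c['frame'][130:330,200:440],None,fx=3,fy=3))
E
```

```text
time_s: 56.18
tool_pos: [0.5596, 0.0593, 0.1289]
tool_rot: [0.003, -0.052, 0.999, -0.001]
contact_force: [0.5, 0.1, -0.4]
width: 0.005
t 56.17 pos [55.96  5.93 12.89] yaw 96.01 levelrot [0.11 0.35 0.  ] F [ 0.5  0.1 -0.4] w 0.005 q1 -0.01 q6 -1.68
tcp case mm [  -0.2 -143.5  128.9]
delta cm [-0.2   2.14  0.21]
```

View pics/s9.png

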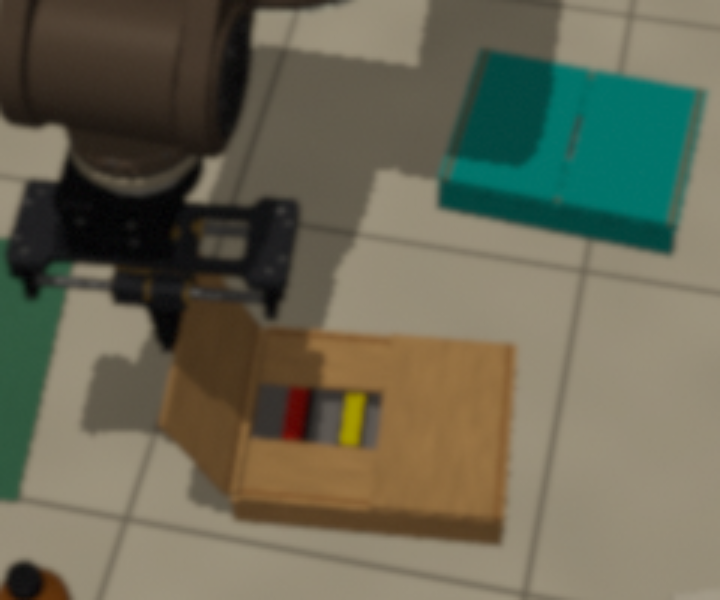

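```bash
python3 -m handwheel '[{"slide":[-0.1,1,0.2],"rot":[0.1,0.3,0],"gripper":0},{"slide":[-0.1,1.1,0.1],"rot":[0,0,0],"gripper":0},{"slide":[-0.15,1.5,0],"rot":[0,0,0],"gripper":0},{"slide":[0,0,0],"rot":[0,0,0],"gripper":0}]'; python3 ct.py 0 -106 133;python3 - <<'E'
from h import *
c=cap('scene');cv2.imwrite('pics/s10.png',cv2.resize(c['frame'][130:330,200:440],None,fx=3,fy=3))
E
```

```text
time_s: 56.72
tool_pos: [0.5573, 0.0948, 0.1351]
tool_rot: [0.002, -0.052, 0.999, -0.001]
contact_force: [-0.5, -1.1, -0.4]
width: 0.006
t 56.73 pos [55.73  9.48 13.51] yaw 95.93 levelrot [0.11 0.23 0.  ] F [-0.5 -1.1 -0.4] w 0.006 q1 0.05 q6 -1.62
tcp case mm [   1.2 -107.9  135.1]
delta cm [-0.13  0.18 -0.21]
```

View pics/s10.png

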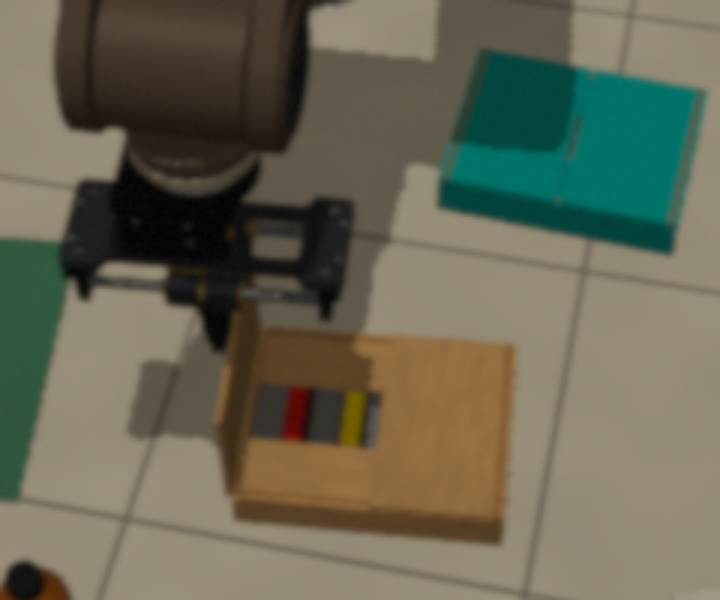

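```bash
python3 -m handwheel '[{"slide":[-0.1,1.1,-0.4],"rot":[0.1,0.2,0],"gripper":0},{"slide":[-0.1,1.0,-0.3],"rot":[0,0,0],"gripper":0},{"slide":[-0.1,1.0,-0.3],"rot":[0,0,0],"gripper":0},{"slide":[-0.1,0.9,-0.4],"rot":[0,0,0],"gripper":0},{"slide":[-0.1,0.9,-0.6],"rot":[0,0,0],"gripper":0},{"slide":[-0.1,0.9,-0.7],"rot":[0,0,0],"gripper":0},{"slide":[0,0,0],"rot":[0,0,0],"gripper":0}]'; python3 ct.py 0 -48 105;python3 - <<'E'
from h import *
c=cap('scene');cv2.imwrite('pics/s11.png',cv2.resize(c['frame'][130:330,200:440],None,fx=3,fy=3))
E
```

```text
time_s: 57.65
tool_pos: [0.5502, 0.1565, 0.1044]
tool_rot: [-0.001, -0.051, 0.999, -0.0]
contact_force: [0.5, 0.0, -0.4]
width: 0.006
t 57.65 pos [55.02 15.65 10.44] yaw 95.89 levelrot [ 0.02 -0.17  0.  ] F [ 0.5  0.  -0.4] w 0.006 q1 0.16 q6 -1.51
tcp case mm [  0.4 -45.7 104.4]
delta cm [-0.02 -0.23  0.06]
```

View pics/s11.png

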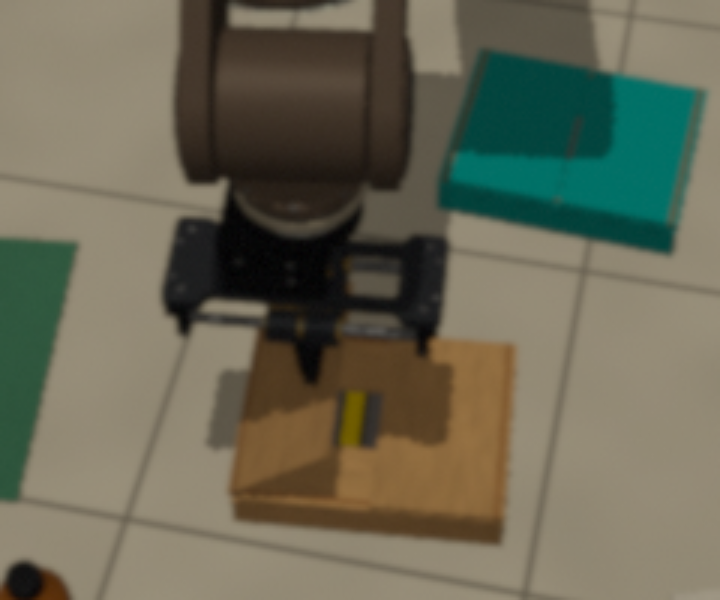

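```bash
python3 -m handwheel '[{"slide":[-0.1,0.6,-0.8],"rot":[0,-0.2,0],"gripper":0},{"slide":[-0.05,0.4,-1],"rot":[0,0,0],"gripper":0},{"slide":[-0.05,0.4,-1],"rot":[0,0,0],"gripper":0},{"slide":[0,0.2,-1],"rot":[0,0,0],"gripper":0},{"slide":[0,0.1,-0.8],"rot":[0,0,0],"gripper":0},{"slide":[0,0,0],"rot":[0,0,0],"gripper":0}]'; python3 ct.py 0 -27 55; python3 -m handwheel '[{"slide":[0,0,-0.2],"rot":[0,0,0],"gripper":0},{"slide":[0,0,-0.2],"rot":[0,0,0],"gripper":0},{"slide":[0,0,-0.2],"rot":[0,0,0],"gripper":0}]'; python3 ct.py
```

```text
time_s: 58.45
tool_pos: [0.5484, 0.174, 0.0553]
tool_rot: [0.001, -0.051, 0.999, -0.0]
contact_force: [0.6, -0.6, 0.6]
width: 0.001
t 58.45 pos [54.84 17.4   5.53] yaw 95.84 levelrot [0.01 0.07 0.  ] F [ 0.6 -0.6  0.6] w 0.001 q1 0.19 q6 -1.48
tcp case mm [  0.4 -28.2  55.3]
delta cm [-0.05  0.11 -0.03]
time_s: 58.82
tool_pos: [0.5485, 0.174, 0.0547]
tool_rot: [0.002, -0.051, 0.999, 0.0]
contact_force: [-8.2, -1.4, 26.2]
width: 0.005
t 58.83 pos [54.85 17.4   5.47] yaw 95.83 levelrot [-0.02  0.22  0.  ] F [-8.2 -1.4 26.2] w 0.005 q1 0.19 q6 -1.48
tcp case mm [  0.6 -28.2  54.7]
```

Pressed flat at the 38 mm level. Lift clear, back off and check.

```bash
python3 -m handwheel '[{"slide":[0,0,1],"rot":[0,0.2,0],"gripper":0},{"slide":[0,0,4],"rot":[0,0,0],"gripper":0},{"slide":[0,0,5],"rot":[0,0,0],"gripper":0},{"slide":[0,0,5],"rot":[0,0,0],"gripper":0},{"slide":[0,0,3],"rot":[0,0,0],"gripper":0},{"slide":[-3,-4,0],"rot":[0,0,0],"gripper":0},{"slide":[-3,-6,0],"rot":[0,0,0],"gripper":0},{"slide":[0,-6,0],"rot":[0,0,0],"gripper":0},{"slide":[0,-6,0],"rot":[0,0,0],"gripper":0},{"slide":[0,-3,0],"rot":[0,0,0],"gripper":0},{"slide":[0,0,0],"rot":[0,0,0],"gripper":0},{"slide":[0,0,0],"rot":[0,0,0],"gripper":0}]'; python3 st.py; python3 - <<'E'
from h import *
cap('top','t9.png')
c=cap('scene','s12f.png');cv2.imwrite('pics/s12.png',cv2.resize(c['frame'][180:330,230:430],None,fx=4,fy=4,interpolation=cv2.INTER_CUBIC))
E
```

```text
time_s: 60.32
tool_pos: [0.4865, -0.0801, 0.2435]
tool_rot: [0.002, -0.051, 0.999, -0.0]
contact_force: [0.3, 0.7, -0.5]
width: 0.002
t 60.33 pos [48.65 -8.01 24.35] yaw 95.83 levelrot [0.02 0.27 0.  ] F [ 0.3  0.7 -0.5] w 0.002 q1 -0.30 q6 -1.97
```

View pics/s12.png

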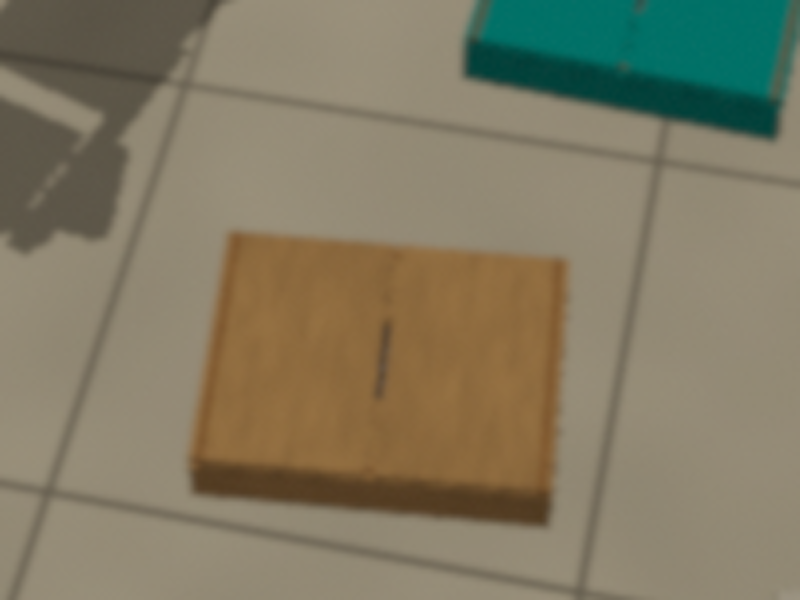

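View pics/t9.png

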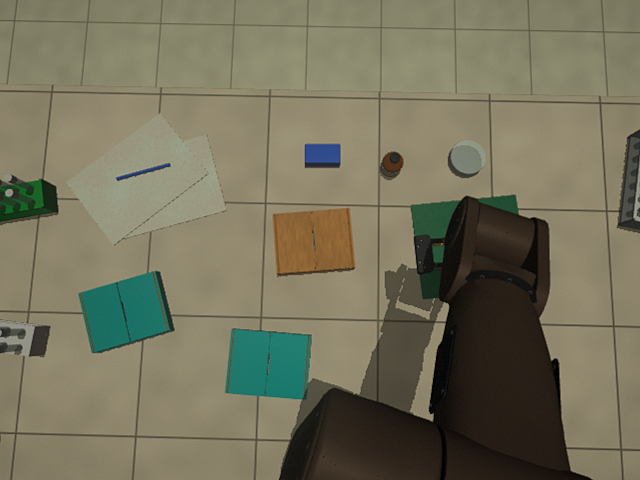

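The carton is fully shut: its top spans about pixels (275,210) to (353,272) in the top view, with the seam closed flat. The bottle, dishes and slide box sit at the same pixels as at the start. I'm handing the job in.

```bash
python3 -c "
from station import manip
manip.finish_job()"
```

```text
the job is handed in; nothing more can be done
```

The carton is packed and closed, and I handed the job in at about 60 s of robot time with the arm clear of everything.

- **Tools:** All four were out on the bench. Each now lies flat in its own compartment with its handle at the blue end: brushes in the two outer compartments and spatulas in the two middle ones. Wrist-camera pictures taken before the lid was closed showed every head in the wide part of its compartment. The handles were within about 1–2 mm of the compartment centrelines.
- **Flaps:** I folded the near and far end flaps flat first, then the left and right side flaps over them. Pressing stopped with the fingertips at about 34 mm on the end flaps and 38 mm on the side flaps, matching the stated closed heights. The final scene and top pictures show the lid flat, with only a thin centre seam.
- **Bystanders:** The bottle, dishes and slide box are where they started in the top picture.
- **Disagreements:** The scene camera's first fit of the carton pose was about 4 mm off the top camera's. I resolved this with the triangulated flap corners and the wrist-camera views. The handles' sideways position measured by the wrist camera also differed from the tool position by about 1 mm.
- **Force:** Pressing the near flap flat read 44 N vertically at the wrist. That was through the fingertips, not the gripper body, and well under the 120 N wrist limit.

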